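# Make up two fitting kits for the furnace gas line

### The job

Make up the two line kits from the fittings on the black mat: the pressure gauge, the needle valve with the green knob and the in-line filter go into the blue tray; the flange clamp and the flanged hose barb go into the yellow tray, which already holds its centring ring. Give every fitting a compartment of its own, lying on the compartment's floor the same way up as it stands now, and set each one down rather than letting it drop. Leave the centring ring, the ball valve with the red lever and the brass elbow where they are.

Things in the scene. Friction and masses are not known exactly. Their poses are not given: they have to be found in the camera images.
- gauge: Pressure gauge on its back: chromed case 41 mm across, 25 mm high, white dial with a red needle facing up; brass stem (12 mm hexagon, 10 mm thread) out of its side to -x. 62 mm long along x (-31 to +31 mm). Origin at the underside, z up, midway along the length: the case's axis is 11 mm from it in +x. Grip across the case along y. 110 g.
- needle_valve: Steel needle valve standing on its body, round green knob on top. Body 26 (x) by 24 (y) by 24 mm high; nuts and tube ends reach +-31 mm along x, axis 12 mm up; knob 26 mm across, 36 to 52 mm above the underside. Origin at the underside, z up, below the knob's axis. Grip by the knob, or the body along y. 190 g.
- filter: In-line gas filter lying down: steel cylinder 24 mm across with a black arrow on top, resting on the flats of a 28 mm hexagon (32 over its corners) at each end (17 to 26 mm either side of the middle). 64 mm long along x, axis 14 mm up. Origin at the underside, z up, below the middle. Grip across the cylinder's middle along y. 150 g.
- clamp: Hinged flange clamp lying flat: dull aluminium ring, 46 mm outside, 32 mm inside, 16 mm high; hinge boss at +x (out to 32 mm), lugs with a bolt and brass wing nut at -x (out to 33 mm; bolt reaches 21 mm to +y, 13 mm to -y). Origin at the underside, z up, on the ring's axis. Grip across the whole ring along y. 120 g.
- hose_flange: Flanged hose barb: polished steel, standing on a round flange 40 mm across and 5 mm thick (a 26 mm shoulder to 8 mm), ribbed tube 18 mm across straight up from it to 48 mm. Origin at the underside, z up, on the axis. Grip by the tube, from any side. 100 g.
- blue_tray: Blue kit tray, empty, to the left or right of the stock. 292 (x) by 118 mm (y), fixed to the table. Rim 20 mm high, walls and floor 4 mm thick, two dividers 17.6 mm high: three compartments 92 (x) by 110 mm (y) inside, centred at x = -96, 0, +96 mm, y = 0. Origin: middle of its underside, z up; x points roughly away from the robot. 
- yellow_tray: Yellow kit tray, across the stock from the blue one. 292 (x) by 118 mm (y), fixed to the table. Rim 20 mm high, walls and floor 4 mm thick, two dividers 17.6 mm high: three compartments 92 (x) by 110 mm (y) inside, centred at x = -96, 0, +96 mm, y = 0. Origin: middle of its underside, z up; x points roughly away from the robot. The centring ring lies in the compartment at x = -96 mm (nearest the robot).
- centring_ring: Centring ring: small steel ring with a black sealing ring round it, 39 mm across, 8 mm high, lying in the yellow tray. Origin at the underside, z up, on the axis. To be left where it is.
- ball_valve: Brass ball valve with a flat red lever on top, 77 mm long with the lever (x from -30 to +47 mm), 25 mm wide, 37 mm high, among the stock. Origin at the underside, z up, in the middle of the body. To be left where it is.
- elbow: Brass elbow fitting with two legs at a right angle (along +x and +y), about 43 by 43 mm, 20 mm high, among the stock. Origin at the underside, z up, at the middle. To be left where it is.
Not all that is in view belongs to the job. Leave any turquoise look-alike of the clamp alone. Leave any purple look-alike of the elbow alone.

How it is judged:
At the end, for the whole second after the job is handed in: Each of the five fittings lies alone in a compartment of its tray (origin within 30 mm along, 40 mm across of its centre, underside within 6 mm of the floor, upright to 0.15 rad), released and at rest. Ring, ball valve and elbow moved under 20 mm and upright (y of gauge in the frame of blue_tray between -0.04 and 0.04 m and z of gauge in the frame of blue_tray between 0 and 0.01 m and y of needle_valve in the frame of blue_tray between -0.04 and 0.04 m and z of needle_valve in the frame of blue_tray between 0 and 0.01 m and y of filter in the frame of blue_tray between -0.04 and 0.04 m and z of filter in the frame of blue_tray between 0 and 0.01 m and ((x of gauge in the frame of blue_tray between -0.126 and -0.066 m and x of needle_valve in the frame of blue_tray between -0.03 and 0.03 m and x of filter in the frame of blue_tray between 0.066 and 0.126 m) or (x of gauge in the frame of blue_tray between -0.126 and -0.066 m and x of needle_valve in the frame of blue_tray between 0.066 and 0.126 m and x of filter in the frame of blue_tray between -0.03 and 0.03 m) or (x of gauge in the frame of blue_tray between -0.03 and 0.03 m and x of needle_valve in the frame of blue_tray between -0.126 and -0.066 m and x of filter in the frame of blue_tray between 0.066 and 0.126 m) or (x of gauge in the frame of blue_tray between -0.03 and 0.03 m and x of needle_valve in the frame of blue_tray between 0.066 and 0.126 m and x of filter in the frame of blue_tray between -0.126 and -0.066 m) or (x of gauge in the frame of blue_tray between 0.066 and 0.126 m and x of needle_valve in the frame of blue_tray between -0.126 and -0.066 m and x of filter in the frame of blue_tray between -0.03 and 0.03 m) or (x of gauge in the frame of blue_tray between 0.066 and 0.126 m and x of needle_valve in the frame of blue_tray between -0.03 and 0.03 m and x of filter in the frame of blue_tray between -0.126 and -0.066 m)) and y of clamp in the frame of yellow_tray between -0.04 and 0.04 m and z of clamp in the frame of yellow_tray between 0 and 0.01 m and y of hose_flange in the frame of yellow_tray between -0.04 and 0.04 m and z of hose_flange in the frame of yellow_tray between 0 and 0.01 m and ((x of clamp in the frame of yellow_tray between -0.03 and 0.03 m and x of hose_flange in the frame of yellow_tray between 0.066 and 0.126 m) or (x of clamp in the frame of yellow_tray between 0.066 and 0.126 m and x of hose_flange in the frame of yellow_tray between -0.03 and 0.03 m)) and angle between each of gauge, needle_valve, filter, clamp, hose_flange, centring_ring, ball_valve, elbow's own z axis and vertical below 0.15 rad and contact force between the fingers and gauge below 0.05 N and linear speed of each of gauge, needle_valve, filter, clamp, hose_flange below 0.02 m/s and contact force between the fingers and needle_valve below 0.05 N and contact force between the fingers and filter below 0.05 N and contact force between the fingers and clamp below 0.05 N and contact force between the fingers and hose_flange below 0.05 N and distance of each of centring_ring, ball_valve, elbow from where it was at the start of the episode below 0.02 m); the robot touches nothing.
It fails at once if a fitting is dropped (faster than 0.7 m/s while no finger touches it: a fall of some 25 mm) ((linear speed of gauge above 0.7 m/s and contact force between the fingers and gauge below 0.02 N) or (linear speed of needle_valve above 0.7 m/s and contact force between the fingers and needle_valve below 0.02 N) or (linear speed of filter above 0.7 m/s and contact force between the fingers and filter below 0.02 N) or (linear speed of clamp above 0.7 m/s and contact force between the fingers and clamp below 0.02 N) or (linear speed of hose_flange above 0.7 m/s and contact force between the fingers and hose_flange below 0.02 N)).
It fails at once if the centring ring is moved more than 20 mm from where it was (distance of centring_ring from where it was at the start of the episode above 0.02 m).
It fails at once if the ball valve is moved more than 20 mm from where it was (distance of ball_valve from where it was at the start of the episode above 0.02 m).
It fails at once if the elbow is moved more than 20 mm from where it was (distance of elbow from where it was at the start of the episode above 0.02 m).
It also fails if it takes over 112 s, if anything falls off the work surface, if the arm or the gripper's body presses on something with over 40 N, if the wrist force passes 120 N, or if a joint passes its speed limit or range.

### The arm

A 7-joint arm with a two-finger parallel gripper is mounted at the origin on the work surface. World frame = base frame: x ahead of the robot, y to its left, z up, the work surface at z = 0. Lengths are in m, angles in rad, forces in N, time in s.
With the tool pointing down it reaches from about 0.375 to 0.925 m from the base axis. Payload 3.1 kg.
Tool frame: the origin (TCP) lies at the very end of the fingers, on their centre line; the grasp point (between the pads) lies 19 mm behind it; z points along the fingers, y is the direction in which the jaws open and shut (so a half turn about z gives the same grasp; the last joint's range is limited). The gripper opens to 85 mm and grips with 20 to 120 N. Pads are 22 mm wide; open, the fingers measure 114 mm over their backs; the gripper's body (76 mm by 85 mm) begins 54 mm behind the grasp point. The pads swing forward as they close: fully open they stand 13 mm farther back than shut.
Start: joints at [1.095, 0.383, 0.044, 1.598, -0.018, 1.161, -0.05], TCP at [0.24, -0.604, 0.231] pointing down, gripper open.
Joint ranges: [-2.61, 2.61], [-0.41, 2.15], [-1.48, 1.57], [0, 2.5], [-1.57, 4.71], [0.05, 1.97], [-2.85, 2.85]. Speed limits (rad/s): [2.79, 2.79, 3.14, 3.14, 3.14, 3.14, 3.14].

### API

Orientations are given as a rotation vector (axis times angle).
In Python, from rig import * gives the robot as it stands.
- The arm moves only by the tool servo_tool, never from a script. Its argument "increments" is a list of rows, each an object of numbers: "x", "y", "z": the shift along the tool's x, y, z as a fraction of full scale; "ax", "ay", "az": the turn, a rotation vector about the tool's x, y, z as a fraction of full scale; "fingers": the opening, from -1 (shut) to 1 (fully open). In form: [{"x": .., "y": .., "z": .., "ax": .., "ay": .., "az": .., "fingers": ..}, ...]. A call has 1 to 8 rows; each row shifts and turns the commanded pose from where the row before left it, along the tool's axes as they then stand; what a row does not reach is not made up. Full scale, the value 1, is 50 cm for a shift and 180 degrees for a turn. A row lasts 1/8 s, in which the tool goes at most 62.5 mm and 10.7 degrees, less where a joint would pass 70% of its speed; a pose out of reach is approached as far as the arm can. A call with a number of a shift or a turn outside -1 to 1 is refused whole. A call with a gripper value outside its range is refused whole. The fingers move at their own pace and stop on an object; "force" is the grip in N (left out, the last holds). Time passes only in rows, so rows that do not move let the fingers close. It gives the time, the measured TCP pose, the force and the opening at its end, in the units of the state.
- read_state(): the state, without advancing time (a new reading comes with each control period).
- read_camera(name): name is "scene" or "top"; returns a dict with "frame" (480x640x3 uint8, red, green, blue), "intrinsics" (3x3 intrinsics, pixels), "pose" (4x4, takes a point from camera to world coordinates). Camera axes: x right, y down, z forward; pixel columns grow to the right and rows downward; lengths in m; the calibration is good to about 2 mm. A picture is of the moment at which its call begins. There is no depth.
- job_done(): hands the job in, once; it reports no verdict.
The state is a dict: "time": time; "joint_positions": joint angles; "joint_vel": joint speeds; "joint_torque": joint torques, N m; "tool_pos": TCP position; "tcp_rot": TCP orientation; "ft_force": force on the tool from outside, world axes, zero at the start; "ft_torque": the same for the moment, N m; "width": finger opening in m.
Only numpy, scipy, OpenCV 4.12 (cv2) and the standard library are available. Lean on these libraries where they do the work, as an engineer would, in place of code of your own. Each camera call takes 0.05 s, during which the arm holds its last target.

## Working session

There is one attempt and no reset: what is moved stays moved. The work goes in short steps, Python scripts to look and compute and a tool call to move; the robot and the scene stay as the last step left them, time stands still between calls to the robot, and variables do not carry over. Pictures are saved under pics/ and viewed, and the job is handed in when it is done.

Besides the shell and the picture viewer there is one more tool, called after "Emit:" in YAML: its name, and indented under it one key for each argument. servo_tool: Moves the arm, as the interface text tells. Its arguments: {"type":"object","properties":{"increments":{"type":"array"},"force":{"type":"number"}},"required":["increments"]}

```bash
ls; mkdir -p pics; python3 - <<'E'
from rig import *
import cv2
for n in ("top","scene"):
    c=read_camera(n); cv2.imwrite(f"pics/{n}0.png",c["frame"][:,:,::-1]); print(c["intrinsics"],c["pose"])
s=read_state(); print(s)
E
```

```text
pics
[[544.01089012   0.         322.82935392]
 [  0.         544.01089012 238.60842798]
 [  0.           0.           1.        ]] [[-1.74709345e-01 -9.60291080e-01  2.17526287e-01  3.15566841e-01]
 [-9.84619950e-01  1.70292588e-01 -3.90382830e-02  3.02122256e-02]
 [ 4.45000431e-04 -2.21001075e-01 -9.75273463e-01  9.13586403e-01]
 [ 0.00000000e+00  0.00000000e+00  0.00000000e+00  1.00000000e+00]]
[[458.04748103   0.         323.89925453]
 [  0.         458.04748103 233.47124235]
 [  0.           0.           1.        ]] [[ 0.74151752  0.46028617 -0.48814795  0.87657395]
 [ 0.67076944 -0.5246745   0.52419942 -0.3916327 ]
 [-0.01483704 -0.71613778 -0.69780122  0.55363364]
 [ 0.          0.          0.          1.        ]]
{'time': 0.1, 'joint_positions': array([ 1.0951962 ,  0.38378441,  0.0438215 ,  1.59941952, -0.01792235,
        1.16120036, -0.04992113]), 'joint_vel': array([-0.00073257, -0.00092502,  0.00166511, -0.00351391, -0.00042156,
        0.00039406, -0.00056638]), 'joint_torque': array([ 2.23936295e-03, -4.34728718e+01,  1.02883704e+00, -2.50456327e+01,
        1.07966780e-02,  5.45191462e-03, -1.31885116e-05]), 'tool_pos': array([ 0.23946701, -0.60335794,  0.2299912 ]), 'tcp_rot': array([-3.08337580e+00, -5.89580072e-01,  8.69933945e-04]), 'ft_force': array([ 1.25110046,  0.26239053, -0.30583835]), 'ft_torque': array([-0.03285062, -0.00535684, -0.02679228]), 'width': 0.0855471056557002}
```

View pics/top0.png

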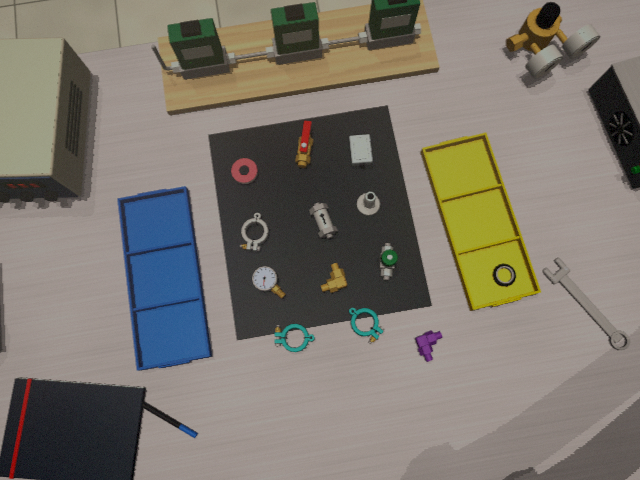

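View pics/scene0.png

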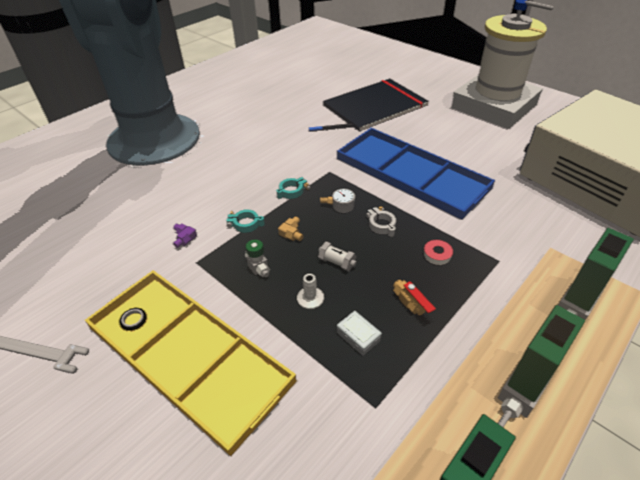

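The top view has up ≈ +x and left ≈ +y. It shows the gauge near (265,278), clamp (255,230), filter (322,220), hose flange (368,202), needle valve (388,260), blue tray centre (165,277) and yellow tray centre (480,220). I'll zoom in next.

```bash
cat > h.py <<'E'
import numpy as np, cv2
from rig import *
def px2w(cam,u,v,z):
    K=cam["intrinsics"];T=cam["pose"]
    d=T[:3,:3]@np.linalg.solve(K,[u,v,1]);o=T[:3,3]
    return o+d*(z-o[2])/d[2]
def w2px(cam,p):
    K=cam["intrinsics"];T=cam["pose"];p=np.atleast_2d(p)
    c=(p-T[:3,3])@T[:3,:3];q=c@K.T
    return q[:,:2]/q[:,2:]
def crop(cam,u0,v0,u1,v1,s,fn):
    im=cam["frame"][v0:v1,u0:u1,::-1]; im=cv2.resize(im,None,fx=s,fy=s,interpolation=cv2.INTER_CUBIC)
    cv2.imwrite(fn,im)
E
python3 - <<'E'
from h import *
c=read_camera("top")
crop(c,220,110,420,310,3,"pics/z1.png")
f=c["frame"]
hsv=cv2.cvtColor(f,cv2.COLOR_RGB2HSV)
for nm,lo,hi in (("blue",(100,120,40),(125,255,255)),("yellow",(22,150,60),(32,255,255))):
    m=cv2.inRange(hsv,lo,hi)
    n,l,st,ce=cv2.connectedComponentsWithStats(m)
    cn=[cv2.findContours(m,cv2.RETR_EXTERNAL,cv2.CHAIN_APPROX_NONE)[0]][0]
    b=max(cn,key=cv2.contourArea)
    h=cv2.convexHull(b); ap=cv2.approxPolyDP(h,6,True)[:,0]
    print(nm,ap.tolist(),[px2w(c,u,v,0.02)[:2].round(4).tolist() for u,v in ap])
E
```

```text
blue [[185, 187], [210, 356], [137, 369], [118, 199]] [[0.646, 0.2121], [0.3562, 0.2066], [0.3564, 0.324], [0.6446, 0.3276]]
yellow [[485, 133], [540, 291], [472, 309], [422, 149]] [[0.6528, -0.3202], [0.3652, -0.3426], [0.356, -0.2253], [0.6429, -0.2045]]
```

View pics/z1.png

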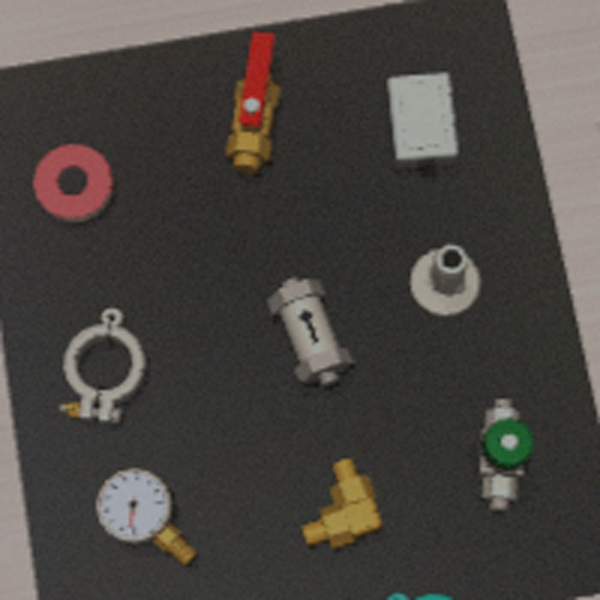

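```bash
cat > est.py <<'E'
from h import *
c=read_camera("top"); s=read_camera("scene")
P=lambda u,v,z: px2w(c,220+u/3,110+v/3,z)
def show(n,*a): print(n,*[x[:2].round(4).tolist() for x in a])
show("gauge",P(133,505,.025),P(188,556,.0125))
show("clamp",P(104,364,.014),P(112,316,.008),P(100,408,.008))
show("filter",P(297,282,.014),P(330,380,.014))
show("hose",P(452,256,.048),P(446,280,.004))
show("needle",P(508,442,.052),P(503,402,.012),P(499,507,.012))
show("ball",P(250,105,.037),P(262,35,.035),P(247,165,.015))
show("elbow",P(350,517,.012),P(345,462,.012),P(305,535,.012))
crop(s,220,160,500,370,2.8,"pics/s1.png")
E
python3 est.py
```

```text
gauge [0.4645, 0.1013] [0.4332, 0.0766]
clamp [0.5489, 0.1061] [0.5778, 0.0979] [0.5255, 0.1126]
filter [0.5775, -0.01] [0.5174, -0.0184]
hose [0.5673, -0.0956] [0.5665, -0.0957]
needle [0.4586, -0.1044] [0.4882, -0.1125] [0.43, -0.0983]
ball [0.6794, -0.0007] [0.7218, -0.0149] [0.6521, 0.0065]
elbow [0.439, -0.0155] [0.47, -0.0184] [0.4334, 0.0109]
```

View pics/s1.png

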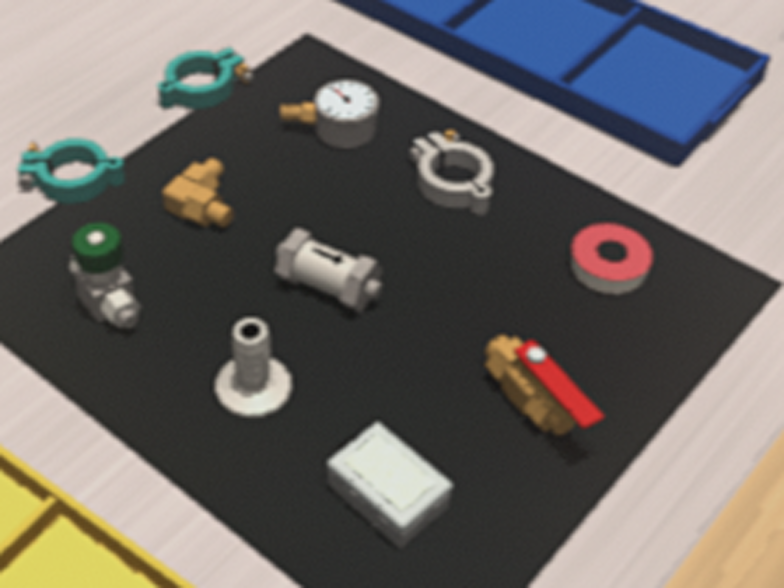

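```bash
cat > plan.py <<'E'
import sys
from h import *
from scipy.spatial.transform import Rotation as R
# usage: plan.py x y z [yaw of tool x axis, deg, mod 180]
a=[float(v) for v in sys.argv[1:]]
s=read_state(); r=R.from_rotvec(s["tcp_rot"]); M=r.as_matrix()
yaw=np.degrees(np.arctan2(M[1,0],M[0,0])); tilt=np.degrees(np.arccos(-M[2,2]))
print("t",round(s["time"],2),"pos",s["tool_pos"].round(4),"yawx",round(yaw,1),"tilt",round(tilt,2),"q7",round(s["joint_positions"][6],2),"w",round(s["width"],4),"F",s["ft_force"].round(1))
if len(a)>=3:
    tgt=np.array(a[:3])
    if len(a)>3:
        d=(a[3]-yaw+90)%180-90
        if len(a)>4: d+=a[4]
        # desired vertical orientation
        Y=np.radians(yaw+d); T=np.array([[np.cos(Y),np.sin(Y),0],[np.sin(Y),-np.cos(Y),0],[0,0,-1]])
        rv=R.from_matrix(M.T@T).as_rotvec()/np.pi
        print("turn deg",round(d,1),"frac total",rv.round(4))
        M=T
    d=M.T@(tgt-s["tool_pos"])
    print("shift frac total (after turn)",(d/.5).round(4),"world d",(tgt-s["tool_pos"]).round(4))
    d=M.T@((tgt-s["tool_pos"])*[1,1,0]); print("horizontal only",(d/.5).round(4), "z rows:",((s['tool_pos'][2]-a[2])/.5).round(4))
E
python3 plan.py .567 -.0957 .10
python3 - <<'E'
from h import *
s=read_camera("scene")
for n,p in dict(gauge=(.4645,.1013,.025),clamp=(.5489,.1061,.016),filter=(.5475,-.0142,.014),hose=(.567,-.0957,.048),needle=(.4588,-.1046,.052)).items():
    print(n,((w2px(s,p)[0]-[220,160])*2.8).round(0))
E
```

```text
t 0.25 pos [ 0.2397 -0.6037  0.2306] yawx 21.6 tilt 0.07 q7 -0.05 w 0.0854 F [0.  0.4 0.4]
shift frac total (after turn) [ 0.9834 -0.7025  0.262 ] world d [ 0.3273  0.508  -0.1306]
horizontal only [ 9.834e-01 -7.029e-01  9.000e-04] z rows: 0.2612
gauge [342.  98.]
clamp [450. 162.]
filter [321. 270.]
hose [245. 331.]
needle [ 91. 235.]
```

Emit:
servo_tool:
  increments:
    - {"x":0.082,"y":-0.0585,"fingers":0.2}
    - {"x":0.082,"y":-0.0585,"fingers":0.2}
    - {"x":0.082,"y":-0.0585,"fingers":0.2}
    - {"x":0.082,"y":-0.0585,"fingers":0.2}
    - {"x":0.082,"y":-0.0585,"fingers":0.2}
    - {"x":0.082,"y":-0.0585,"fingers":0.2}
    - {"x":0.082,"y":-0.0585,"fingers":0.2}
    - {"x":0.082,"y":-0.0585,"fingers":0.2}
  force: 40

```text
invalid input at $.increments[0]: expected keys x, y, z, ax, ay, az, fingers
```

Emit:
servo_tool:
  increments:
    - {"x":0.082,"y":-0.0585,"z":0.04}
    - {"x":0.082,"y":-0.0585,"z":0.04}
    - {"x":0.082,"y":-0.0585,"z":0.04}
    - {"x":0.082,"y":-0.0585,"z":0.04}
    - {"x":0}

```text
invalid input at $.increments[0]: expected keys x, y, z, ax, ay, az, fingers
```

```bash
python3 plan.py .568 -.0947 .10 21.6; python3 - <<'E'
from h import *
c=read_camera("top")
cv2.imwrite("pics/t1.png",c["frame"][:,:,::-1])
E
```

```text
t 0.3 pos [ 0.2397 -0.6039  0.2308] yawx 21.6 tilt 0.05 q7 -0.05 w 0.0857 F [-0.5 -0.2  0.2]
turn deg -0.0 frac total [-0.0003  0.      0.0003]
shift frac total (after turn) [ 0.9855 -0.7051  0.2616] world d [ 0.3283  0.5092 -0.1308]
horizontal only [ 0.9855 -0.7051  0.    ] z rows: 0.2616
```

View pics/t1.png

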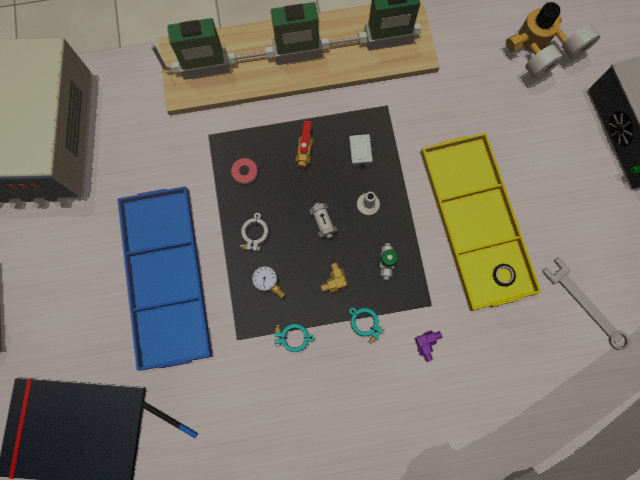

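The calls were refused because every key is required in each row. The view shows the scene unchanged.

Emit:
servo_tool:
  increments:
    - {"x":0.082,"y":-0.0585,"z":0,"ax":0,"ay":0,"az":0,"fingers":0.2}
    - {"x":0.082,"y":-0.0585,"z":0,"ax":0,"ay":0,"az":0,"fingers":0.2}
    - {"x":0.082,"y":-0.0585,"z":0,"ax":0,"ay":0,"az":0,"fingers":0.2}
    - {"x":0.082,"y":-0.0585,"z":0,"ax":0,"ay":0,"az":0,"fingers":0.2}
    - {"x":0.082,"y":-0.0585,"z":0,"ax":0,"ay":0,"az":0,"fingers":0.2}
    - {"x":0.082,"y":-0.0585,"z":0,"ax":0,"ay":0,"az":0,"fingers":0.2}
    - {"x":0.082,"y":-0.0585,"z":0,"ax":0,"ay":0,"az":0,"fingers":0.2}
    - {"x":0.082,"y":-0.0585,"z":0,"ax":0,"ay":0,"az":0,"fingers":0.2}
  force: 40

```text
time: 1.35
tool_pos: [0.4591, -0.2643, 0.2316]
tcp_rot: [3.085, 0.59, 0.001]
ft_force: [1.1, 0.4, 0.4]
width: 0.0511
```

Emit:
servo_tool:
  increments:
    - {"x":0.082,"y":-0.0585,"z":0.04,"ax":0,"ay":0,"az":0,"fingers":0.2}
    - {"x":0.082,"y":-0.0585,"z":0.04,"ax":0,"ay":0,"az":0,"fingers":0.2}
    - {"x":0.082,"y":-0.0585,"z":0.04,"ax":0,"ay":0,"az":0,"fingers":0.2}
    - {"x":0.082,"y":-0.0585,"z":0.04,"ax":0,"ay":0,"az":0,"fingers":0.2}
    - {"x":0,"y":0,"z":0,"ax":0,"ay":0,"az":0,"fingers":0.2}

```text
time: 1.98
tool_pos: [0.5684, -0.0896, 0.1497]
tcp_rot: [-3.078, -0.604, 0.001]
ft_force: [-0.8, 0.5, -0.6]
width: 0.0513
```

```bash
python3 plan.py .568 -.0947 .10 21.6; python3 - <<'E'
from h import *
c=read_camera("top")
cv2.imwrite("pics/t2.png",c["frame"][:,:,::-1])
E
```

```text
t 1.98 pos [ 0.5684 -0.0896  0.1497] yawx 22.2 tilt 0.26 q7 -1.2 w 0.0513 F [-0.8  0.5 -0.6]
turn deg -0.6 frac total [-0.0015  0.      0.0033]
shift frac total (after turn) [-0.0045  0.0093  0.0994] world d [-0.0004 -0.0051 -0.0497]
horizontal only [-0.0045  0.0093  0.    ] z rows: 0.0994
```

View pics/t2.png

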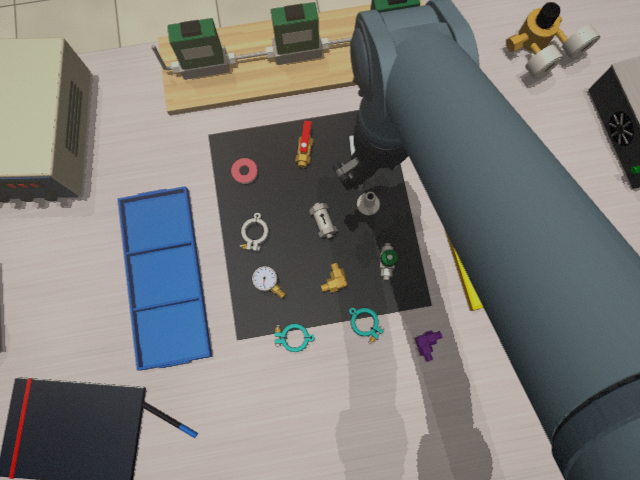

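Emit:
servo_tool:
  increments:
    - {"x":0,"y":0,"z":0.05,"ax":0,"ay":0,"az":0,"fingers":0.2}
    - {"x":0,"y":0,"z":0,"ax":0,"ay":0,"az":0,"fingers":0.2}
    - {"x":0,"y":0,"z":0,"ax":0,"ay":0,"az":0,"fingers":0.2}

```text
time: 2.4
tool_pos: [0.5677, -0.098, 0.1272]
tcp_rot: [3.085, 0.586, 0.001]
ft_force: [0.5, 0.1, 0.5]
width: 0.051
```

```bash
python3 plan.py .568 -.0947 .018 21.6
```

```text
t 2.4 pos [ 0.5677 -0.098   0.1272] yawx 21.5 tilt 0.07 q7 -1.21 w 0.051 F [0.5 0.1 0.5]
turn deg 0.1 frac total [ 0.0004 -0.0002 -0.0005]
shift frac total (after turn) [ 0.0031 -0.0059  0.2183] world d [ 0.0003  0.0033 -0.1092]
horizontal only [ 0.0031 -0.0059  0.    ] z rows: 0.2183
```

Emit:
servo_tool:
  increments:
    - {"x":0.003,"y":-0.006,"z":0.05,"ax":0,"ay":0,"az":0,"fingers":0.2}
    - {"x":0,"y":0,"z":0.05,"ax":0,"ay":0,"az":0,"fingers":0.2}
    - {"x":0,"y":0,"z":0.05,"ax":0,"ay":0,"az":0,"fingers":0.2}
    - {"x":0,"y":0,"z":0.04,"ax":0,"ay":0,"az":0,"fingers":0.2}
    - {"x":0,"y":0,"z":0.02,"ax":0,"ay":0,"az":0,"fingers":0.2}
    - {"x":0,"y":0,"z":0,"ax":0,"ay":0,"az":0,"fingers":0.2}
    - {"x":0,"y":0,"z":0,"ax":0,"ay":0,"az":0,"fingers":0.2}

```text
time: 3.28
tool_pos: [0.5688, -0.0932, 0.0222]
tcp_rot: [3.085, 0.59, 0.003]
ft_force: [-0.1, -0.5, 0.0]
width: 0.0514
```

```bash
python3 plan.py .568 -.0947 .018; python3 - <<'E'
from h import *
crop(read_camera("scene"),220,160,480,370,3,"pics/s3.png")
E
```

```text
t 3.27 pos [ 0.5688 -0.0932  0.0222] yawx 21.6 tilt 0.1 q7 -1.27 w 0.0514 F [-0.1 -0.5  0. ]
shift frac total (after turn) [-0.0027  0.0022  0.0084] world d [-0.0008 -0.0015 -0.0042]
horizontal only [-0.0027  0.0022 -0.    ] z rows: 0.0084
```

View pics/s3.png

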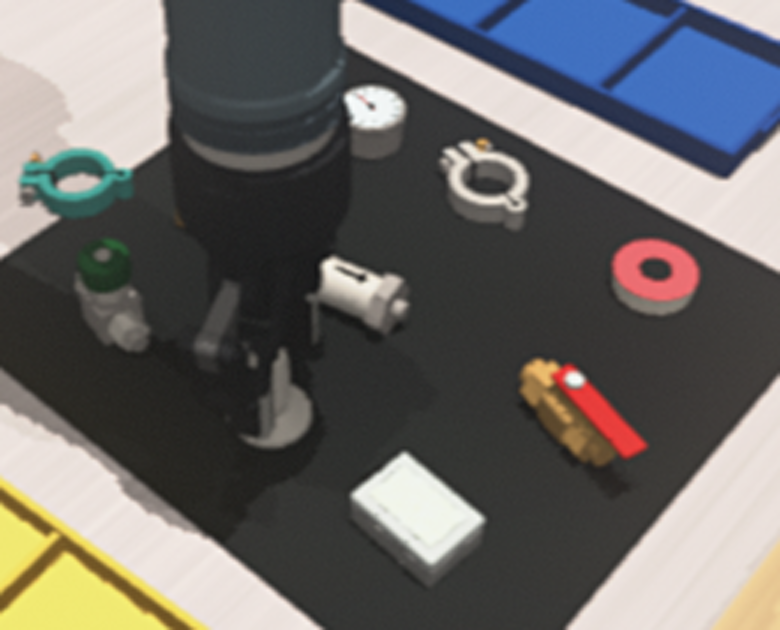

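The tube at about (280,380) stands between the fingers, so I'll close.

Emit:
servo_tool:
  increments:
    - {"x":0,"y":0,"z":0.005,"ax":0,"ay":0,"az":0,"fingers":-1}
    - {"x":0,"y":0,"z":0,"ax":0,"ay":0,"az":0,"fingers":-1}
    - {"x":0,"y":0,"z":0,"ax":0,"ay":0,"az":0,"fingers":-1}
    - {"x":0,"y":0,"z":0,"ax":0,"ay":0,"az":0,"fingers":-1}
    - {"x":0,"y":0,"z":0,"ax":0,"ay":0,"az":0,"fingers":-1}
    - {"x":0,"y":0,"z":0,"ax":0,"ay":0,"az":0,"fingers":-1}
  force: 40

```text
time: 4.08
tool_pos: [0.5682, -0.0931, 0.0191]
tcp_rot: [3.085, 0.59, 0.001]
ft_force: [0.3, -0.8, 2.8]
width: 0.0167
```

```bash
python3 plan.py .568 -.0947 .018
```

```text
t 4.08 pos [ 0.5682 -0.0931  0.0191] yawx 21.6 tilt 0.03 q7 -1.27 w 0.0167 F [ 0.3 -0.8  2.8]
shift frac total (after turn) [-0.0015  0.0028  0.0022] world d [-0.0002 -0.0016 -0.0011]
horizontal only [-0.0015  0.0028  0.    ] z rows: 0.0022
```

Emit:
servo_tool:
  increments:
    - {"x":0,"y":0,"z":-0.03,"ax":0,"ay":0,"az":0,"fingers":-1}
    - {"x":0,"y":0,"z":-0.07,"ax":0,"ay":0,"az":0,"fingers":-1}
    - {"x":0,"y":0,"z":-0.07,"ax":0,"ay":0,"az":0,"fingers":-1}
    - {"x":-0.0164,"y":0.086,"z":-0.03,"ax":0,"ay":0,"az":0,"fingers":-1}
    - {"x":-0.0164,"y":0.086,"z":0,"ax":0,"ay":0,"az":0,"fingers":-1}
    - {"x":-0.0164,"y":0.086,"z":0,"ax":0,"ay":0,"az":0,"fingers":-1}
    - {"x":-0.0164,"y":0.086,"z":0,"ax":0,"ay":0,"az":0,"fingers":-1}
    - {"x":0,"y":0,"z":0,"ax":0,"ay":0,"az":0,"fingers":-1}

```text
time: 5.08
tool_pos: [0.5994, -0.2721, 0.119]
tcp_rot: [3.084, 0.576, -0.002]
ft_force: [-0.9, -0.7, -1.3]
width: 0.0168
```

Emit:
servo_tool:
  increments:
    - {"x":0,"y":0,"z":0.03,"ax":0,"ay":0,"az":0,"fingers":-1}
    - {"x":0,"y":0,"z":0.03,"ax":0,"ay":0,"az":0,"fingers":-1}
    - {"x":0,"y":0,"z":0,"ax":0,"ay":0,"az":0,"fingers":-1}

```text
time: 5.45
tool_pos: [0.5987, -0.2623, 0.0858]
tcp_rot: [-3.081, -0.593, 0.008]
ft_force: [0.3, 0.4, -0.9]
width: 0.0164
```

```bash
python3 plan.py .601 -.265 .024; python3 - <<'E'
from h import *
crop(read_camera("scene"),80,200,340,410,3,"pics/s4.png")
E
```

```text
t 5.45 pos [ 0.5987 -0.2623  0.0858] yawx 21.8 tilt 0.36 q7 -0.95 w 0.0164 F [ 0.3  0.4 -0.9]
shift frac total (after turn) [0.0026 0.0073 0.1235] world d [ 0.0023 -0.0027 -0.0618]
horizontal only [ 0.0021  0.0067 -0.    ] z rows: 0.1236
```

View pics/s4.png

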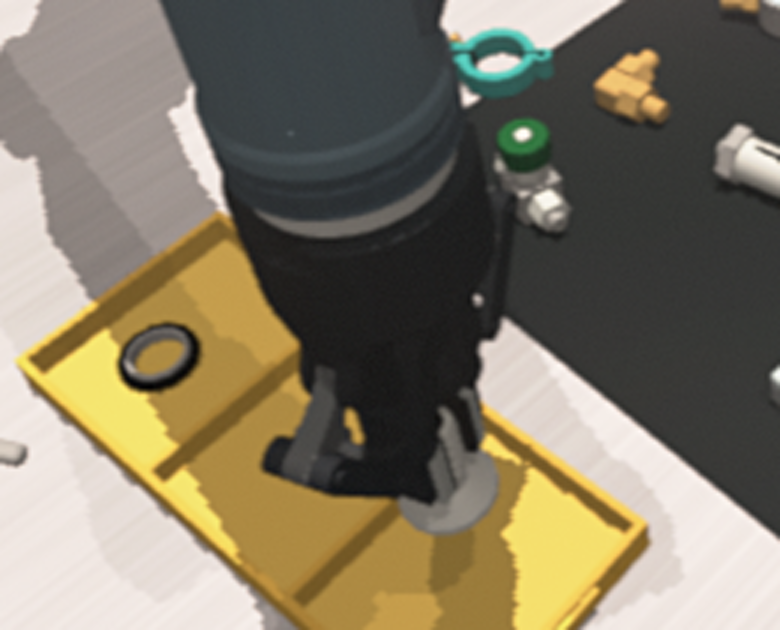

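Emit:
servo_tool:
  increments:
    - {"x":0.002,"y":0.0,"z":0.03,"ax":0,"ay":0,"az":0,"fingers":-1}
    - {"x":0,"y":0,"z":0.03,"ax":0,"ay":0,"az":0,"fingers":-1}
    - {"x":0,"y":0,"z":0.03,"ax":0,"ay":0,"az":0,"fingers":-1}
    - {"x":0,"y":0,"z":0.01,"ax":0,"ay":0,"az":0,"fingers":-1}
    - {"x":0,"y":0,"z":0,"ax":0,"ay":0,"az":0,"fingers":-1}
    - {"x":0,"y":0,"z":0,"ax":0,"ay":0,"az":0,"fingers":-1}

```text
time: 6.25
tool_pos: [0.6024, -0.2649, 0.0394]
tcp_rot: [3.085, 0.59, 0.002]
ft_force: [0.6, -0.3, -1.1]
width: 0.0165
```

```bash
python3 plan.py .601 -.265 .024
```

```text
t 6.25 pos [ 0.6024 -0.2649  0.0394] yawx 21.6 tilt 0.07 q7 -0.97 w 0.0165 F [ 0.6 -0.3 -1.1]
shift frac total (after turn) [-0.0027 -0.0008  0.0307] world d [-0.0014 -0.0001 -0.0154]
horizontal only [-0.0027 -0.0008 -0.    ] z rows: 0.0307
```

Emit:
servo_tool:
  increments:
    - {"x":0,"y":0,"z":0.012,"ax":0,"ay":0,"az":0,"fingers":-1}
    - {"x":0,"y":0,"z":0.01,"ax":0,"ay":0,"az":0,"fingers":-1}
    - {"x":0,"y":0,"z":0.006,"ax":0,"ay":0,"az":0,"fingers":-1}
    - {"x":0,"y":0,"z":0.0,"ax":0,"ay":0,"az":0,"fingers":-1}
    - {"x":0,"y":0,"z":0,"ax":0,"ay":0,"az":0,"fingers":-1}

```text
time: 6.88
tool_pos: [0.6019, -0.2647, 0.0249]
tcp_rot: [3.086, 0.59, 0.0]
ft_force: [0.9, 0.4, -1.9]
width: 0.0165
```

```bash
python3 plan.py .601 -.265 .024;  python3 - <<'E'
from h import *
crop(read_camera("scene"),80,200,340,410,3,"pics/s5.png")
E
```

```text
t 6.88 pos [ 0.6019 -0.2647  0.0249] yawx 21.7 tilt 0.01 q7 -0.97 w 0.0165 F [ 0.9  0.4 -1.9]
shift frac total (after turn) [-0.002  -0.      0.0017] world d [-0.0009 -0.0003 -0.0009]
horizontal only [-0.002 -0.    -0.   ] z rows: 0.0017
```

View pics/s5.png

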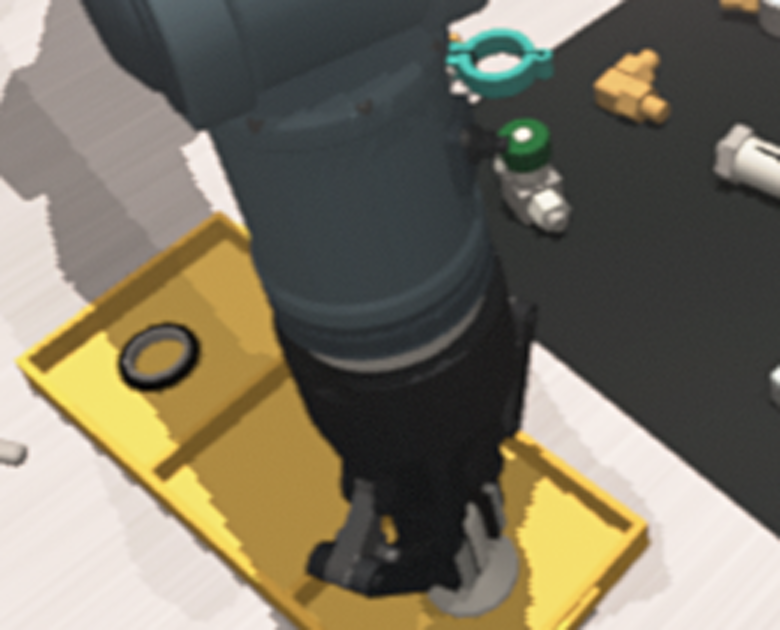

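Emit:
servo_tool:
  increments:
    - {"x":0,"y":0,"z":0.003,"ax":0,"ay":0,"az":0,"fingers":-1}
    - {"x":0,"y":0,"z":0.002,"ax":0,"ay":0,"az":0,"fingers":-1}
    - {"x":0,"y":0,"z":0,"ax":0,"ay":0,"az":0,"fingers":-1}

```text
time: 7.3
tool_pos: [0.602, -0.2648, 0.0232]
tcp_rot: [3.085, 0.59, 0.0]
ft_force: [-1.7, 0.9, 4.7]
width: 0.0171
```

Emit:
servo_tool:
  increments:
    - {"x":0,"y":0,"z":0,"ax":0,"ay":0,"az":0,"fingers":-0.3}
    - {"x":0,"y":0,"z":0,"ax":0,"ay":0,"az":0,"fingers":0.1}
    - {"x":0,"y":0,"z":0,"ax":0,"ay":0,"az":0,"fingers":0.1}
    - {"x":0,"y":0,"z":-0.05,"ax":0,"ay":0,"az":0,"fingers":0.1}
    - {"x":0,"y":0,"z":-0.08,"ax":0,"ay":0,"az":0,"fingers":0.1}
    - {"x":0,"y":0,"z":-0.08,"ax":0,"ay":0,"az":0,"fingers":0.1}
    - {"x":0,"y":0,"z":0,"ax":0,"ay":0,"az":0,"fingers":0.1}

```text
time: 8.18
tool_pos: [0.6053, -0.2658, 0.1321]
tcp_rot: [3.081, 0.589, 0.013]
ft_force: [0.9, 0.0, 0.5]
width: 0.0472
```

```bash
python3 plan.py .5495 .107 .125 -15.8;  python3 - <<'E'
from h import *
crop(read_camera("scene"),80,200,340,410,3,"pics/s6.png")
E
```

```text
t 8.18 pos [ 0.6053 -0.2658  0.1321] yawx 21.6 tilt 0.54 q7 -0.95 w 0.0472 F [0.9 0.  0.5]
turn deg -37.4 frac total [ 0.0013 -0.0028  0.208 ]
shift frac total (after turn) [-0.3104 -0.6871  0.0142] world d [-0.0558  0.3728 -0.0071]
horizontal only [-0.3104 -0.6871  0.    ] z rows: 0.0142
```

View pics/s6.png

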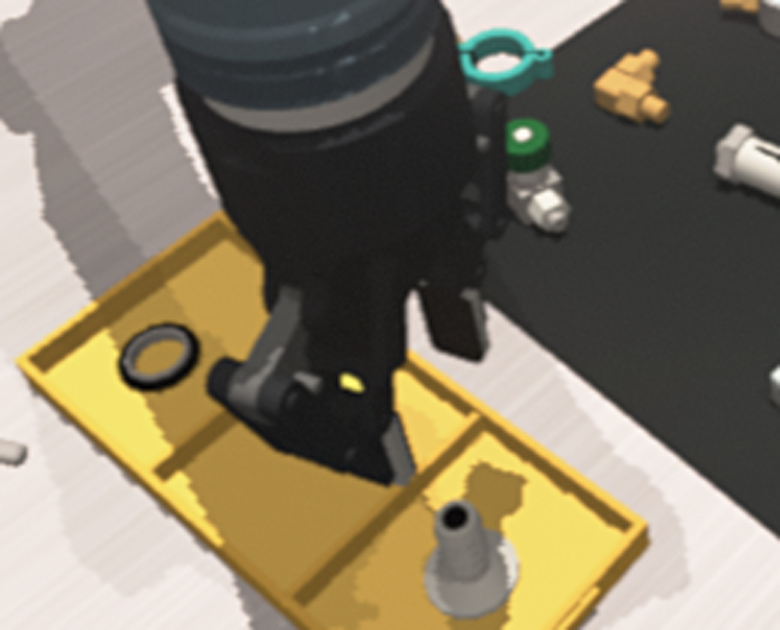

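Emit:
servo_tool:
  increments:
    - {"x":0,"y":0,"z":-0.02,"ax":0,"ay":0,"az":0.042,"fingers":0.65}
    - {"x":0,"y":0,"z":0,"ax":0,"ay":0,"az":0.042,"fingers":0.65}
    - {"x":0,"y":0,"z":0,"ax":0,"ay":0,"az":0.042,"fingers":0.65}
    - {"x":0,"y":0,"z":0,"ax":0,"ay":0,"az":0.042,"fingers":0.65}
    - {"x":0,"y":0,"z":0,"ax":0,"ay":0,"az":0.04,"fingers":0.65}
    - {"x":0,"y":0,"z":0,"ax":0,"ay":0,"az":0,"fingers":0.65}

```text
time: 8.98
tool_pos: [0.6005, -0.2642, 0.1352]
tcp_rot: [-3.112, 0.429, 0.005]
ft_force: [-0.1, 0.2, -0.5]
width: 0.0706
```

Emit:
servo_tool:
  increments:
    - {"x":-0.0388,"y":-0.0859,"z":0,"ax":0,"ay":0,"az":0,"fingers":0.65}
    - {"x":-0.0388,"y":-0.0859,"z":0,"ax":0,"ay":0,"az":0,"fingers":0.65}
    - {"x":-0.0388,"y":-0.0859,"z":0,"ax":0,"ay":0,"az":0,"fingers":0.65}
    - {"x":-0.0388,"y":-0.0859,"z":0,"ax":0,"ay":0,"az":0,"fingers":0.65}
    - {"x":-0.0388,"y":-0.0859,"z":0,"ax":0,"ay":0,"az":0,"fingers":0.65}
    - {"x":-0.0388,"y":-0.0859,"z":0,"ax":0,"ay":0,"az":0,"fingers":0.65}
    - {"x":-0.0388,"y":-0.0859,"z":0,"ax":0,"ay":0,"az":0,"fingers":0.65}
    - {"x":-0.0388,"y":-0.0859,"z":0,"ax":0,"ay":0,"az":0,"fingers":0.65}

```text
time: 9.98
tool_pos: [0.545, 0.1094, 0.1365]
tcp_rot: [3.112, -0.428, -0.002]
ft_force: [0.7, -0.7, 0.3]
width: 0.0707
```

Emit:
servo_tool:
  increments:
    - {"x":0,"y":0,"z":0.04,"ax":0,"ay":0,"az":0,"fingers":0.65}
    - {"x":0,"y":0,"z":0.04,"ax":0,"ay":0,"az":0,"fingers":0.65}
    - {"x":0,"y":0,"z":0,"ax":0,"ay":0,"az":0,"fingers":0.65}
    - {"x":0,"y":0,"z":0,"ax":0,"ay":0,"az":0,"fingers":0.65}

```text
time: 10.48
tool_pos: [0.5461, 0.108, 0.0974]
tcp_rot: [-3.112, 0.431, 0.0]
ft_force: [0.7, 0.3, 0.5]
width: 0.0706
```

```bash
python3 plan.py .5495 .107 .002 -15.8;  python3 - <<'E'
from h import *
crop(read_camera("scene"),260,120,520,330,3,"pics/s7.png")
E
```

```text
t 10.47 pos [0.5461 0.108  0.0974] yawx -15.8 tilt 0.0 q7 -2.22 w 0.0706 F [0.7 0.3 0.5]
turn deg -0.0 frac total [-0.      0.      0.0002]
shift frac total (after turn) [7.100e-03 1.000e-04 1.908e-01] world d [ 0.0034 -0.001  -0.0954]
horizontal only [0.0071 0.0001 0.    ] z rows: 0.1908
```

View pics/s7.png

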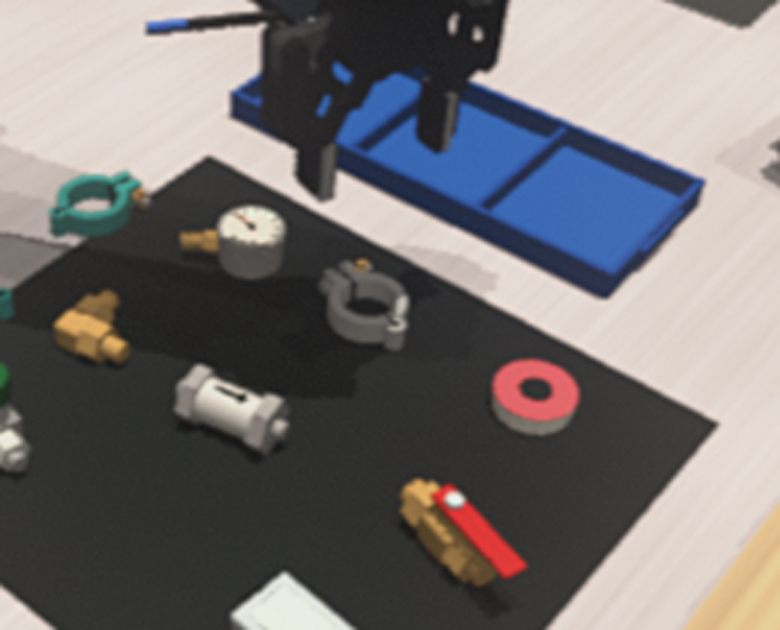

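Emit:
servo_tool:
  increments:
    - {"x":0.007,"y":0,"z":0.05,"ax":0,"ay":0,"az":0,"fingers":0.65}
    - {"x":0,"y":0,"z":0.05,"ax":0,"ay":0,"az":0,"fingers":0.65}
    - {"x":0,"y":0,"z":0.05,"ax":0,"ay":0,"az":0,"fingers":0.65}
    - {"x":0,"y":0,"z":0.025,"ax":0,"ay":0,"az":0,"fingers":0.65}
    - {"x":0,"y":0,"z":0.012,"ax":0,"ay":0,"az":0,"fingers":0.65}
    - {"x":0,"y":0,"z":0,"ax":0,"ay":0,"az":0,"fingers":0.65}
    - {"x":0,"y":0,"z":0,"ax":0,"ay":0,"az":0,"fingers":0.65}

```text
time: 11.4
tool_pos: [0.5503, 0.1075, 0.0048]
tcp_rot: [-3.111, 0.431, -0.003]
ft_force: [0.5, 0.0, 0.0]
width: 0.0708
```

```bash
python3 plan.py .5495 .107 .002 -15.8;  python3 - <<'E'
from h import *
crop(read_camera("scene"),300,150,480,290,4.4,"pics/s8.png")
E
```

```text
t 11.4 pos [0.5503 0.1075 0.0048] yawx -15.8 tilt 0.11 q7 -2.26 w 0.0708 F [0.5 0.  0. ]
turn deg -0.0 frac total [-0.0003 -0.0005  0.    ]
shift frac total (after turn) [-0.0012  0.0013  0.0055] world d [-0.0008 -0.0005 -0.0028]
horizontal only [-0.0012  0.0013  0.    ] z rows: 0.0055
```

View pics/s8.png

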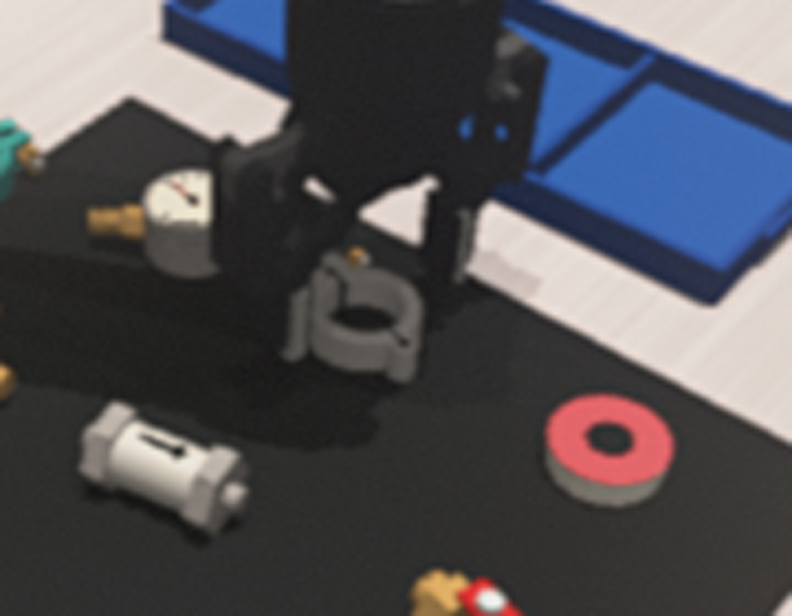

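Emit:
servo_tool:
  increments:
    - {"x":0,"y":0,"z":0.006,"ax":0,"ay":0,"az":0,"fingers":0.3}
    - {"x":0,"y":0,"z":0,"ax":0,"ay":0,"az":0,"fingers":-1}
    - {"x":0,"y":0,"z":0,"ax":0,"ay":0,"az":0,"fingers":-1}
    - {"x":0,"y":0,"z":0,"ax":0,"ay":0,"az":0,"fingers":-1}
    - {"x":0,"y":0,"z":0,"ax":0,"ay":0,"az":0,"fingers":-1}
  force: 50

```text
time: 12.08
tool_pos: [0.5495, 0.1074, 0.0014]
tcp_rot: [-3.112, 0.431, -0.0]
ft_force: [-0.9, -0.1, 5.2]
width: 0.0442
```

```bash
python3 plan.py .5495 .107 .1 -15.8;  python3 - <<'E'
from h import *
crop(read_camera("scene"),300,150,480,290,4.4,"pics/s9.png")
E
```

```text
t 12.07 pos [0.5495 0.1074 0.0014] yawx -15.8 tilt 0.02 q7 -2.26 w 0.0442 F [-0.9 -0.1  5.2]
turn deg -0.0 frac total [-0.     -0.0001  0.0001]
shift frac total (after turn) [ 0.0002  0.0008 -0.1973] world d [ 0.     -0.0004  0.0986]
horizontal only [0.0002 0.0008 0.    ] z rows: -0.1973
```

View pics/s9.png

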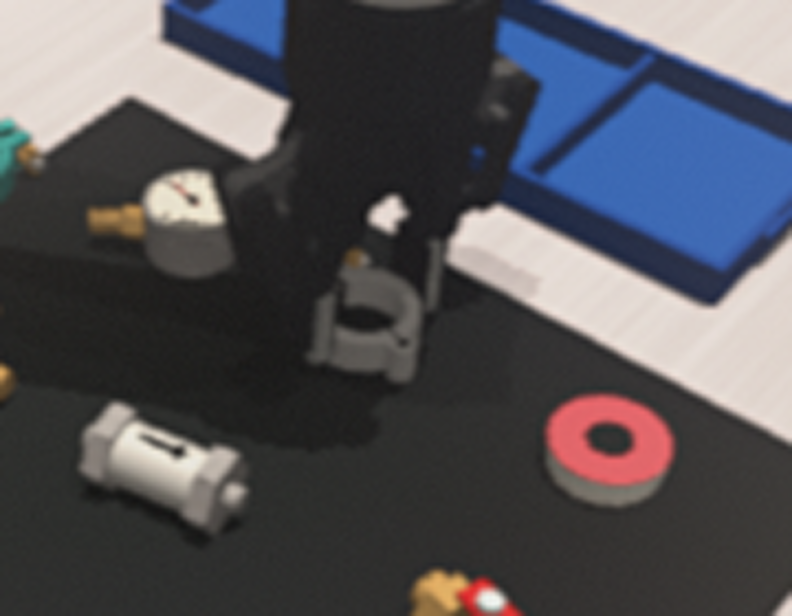

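Emit:
servo_tool:
  increments:
    - {"x":0,"y":0,"z":-0.02,"ax":0,"ay":0,"az":0,"fingers":-1}
    - {"x":0,"y":0,"z":-0.05,"ax":0,"ay":0,"az":0,"fingers":-1}
    - {"x":0,"y":0,"z":-0.07,"ax":0,"ay":0,"az":0,"fingers":-1}
    - {"x":0,"y":0,"z":-0.08,"ax":0,"ay":0,"az":0,"fingers":-1}
    - {"x":0,"y":0,"z":0,"ax":0,"ay":0,"az":0,"fingers":-1}

```text
time: 12.75
tool_pos: [0.5524, 0.108, 0.1145]
tcp_rot: [-3.109, 0.431, -0.012]
ft_force: [0.6, 0.1, -0.7]
width: 0.0441
```

```bash
python3 plan.py .5053 -.2722 .1 -15.8;  python3 - <<'E'
from h import *
crop(read_camera("scene"),300,120,480,260,4.4,"pics/s10.png")
E
```

```text
t 12.75 pos [0.5524 0.108  0.1145] yawx -15.8 tilt 0.48 q7 -2.21 w 0.0441 F [ 0.6  0.1 -0.7]
turn deg -0.0 frac total [-0.0012 -0.0023  0.    ]
shift frac total (after turn) [0.1163 0.7574 0.0291] world d [-0.0471 -0.3802 -0.0145]
horizontal only [0.1163 0.7574 0.    ] z rows: 0.0291
```

View pics/s10.png

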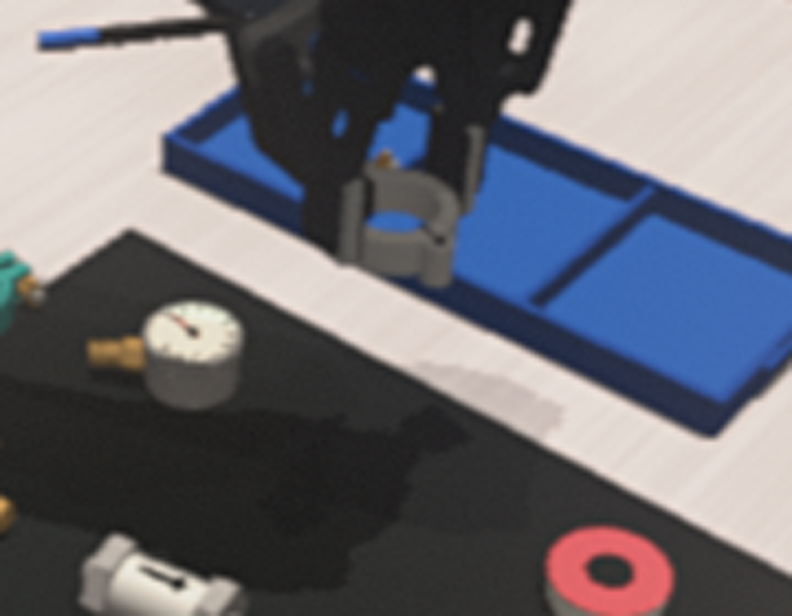

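The clamp hangs level between the fingers. Next is the yellow tray's middle compartment.

Emit:
servo_tool:
  increments:
    - {"x":0.0133,"y":0.0839,"z":0,"ax":0,"ay":0,"az":0,"fingers":-1}
    - {"x":0.0133,"y":0.0839,"z":0,"ax":0,"ay":0,"az":0,"fingers":-1}
    - {"x":0.0133,"y":0.0839,"z":0,"ax":0,"ay":0,"az":0,"fingers":-1}
    - {"x":0.0133,"y":0.0839,"z":0,"ax":0,"ay":0,"az":0,"fingers":-1}
    - {"x":0.0133,"y":0.0839,"z":0,"ax":0,"ay":0,"az":0,"fingers":-1}
    - {"x":0.0133,"y":0.0839,"z":0,"ax":0,"ay":0,"az":0,"fingers":-1}
    - {"x":0.0133,"y":0.0839,"z":0,"ax":0,"ay":0,"az":0,"fingers":-1}
    - {"x":0.0133,"y":0.0839,"z":0,"ax":0,"ay":0,"az":0,"fingers":-1}

```text
time: 13.8
tool_pos: [0.507, -0.2308, 0.1086]
tcp_rot: [-3.111, 0.431, 0.006]
ft_force: [0.4, -0.6, -1.3]
width: 0.044
```

Emit:
servo_tool:
  increments:
    - {"x":0.0133,"y":0.0839,"z":0,"ax":0,"ay":0,"az":0,"fingers":-1}
    - {"x":0,"y":0,"z":0.03,"ax":0,"ay":0,"az":0,"fingers":-1}
    - {"x":0,"y":0,"z":0.03,"ax":0,"ay":0,"az":0,"fingers":-1}
    - {"x":0,"y":0,"z":0.03,"ax":0,"ay":0,"az":0,"fingers":-1}
    - {"x":0,"y":0,"z":0.0,"ax":0,"ay":0,"az":0,"fingers":-1}
    - {"x":0,"y":0,"z":0,"ax":0,"ay":0,"az":0,"fingers":-1}

```text
time: 14.55
tool_pos: [0.5047, -0.2715, 0.0658]
tcp_rot: [-3.112, 0.429, -0.0]
ft_force: [-0.2, 0.9, -1.9]
width: 0.0441
```

```bash
python3 plan.py .5053 -.2722 .006 -15.8;  python3 - <<'E'
from h import *
crop(read_camera("scene"),80,200,340,410,3,"pics/s11.png")
E
```

```text
t 14.55 pos [ 0.5047 -0.2715  0.0658] yawx -15.7 tilt 0.02 q7 -1.47 w 0.0441 F [-0.2  0.9 -1.9]
turn deg -0.1 frac total [-0.0001 -0.0001  0.0005]
shift frac total (after turn) [0.0016 0.001  0.1195] world d [ 0.0006 -0.0007 -0.0598]
horizontal only [0.0016 0.001  0.    ] z rows: 0.1195
```

View pics/s11.png

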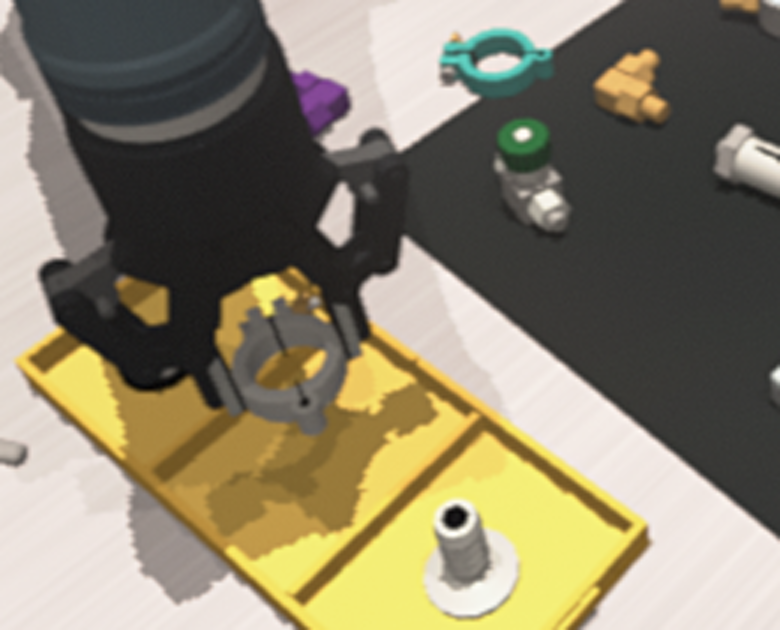

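Emit:
servo_tool:
  increments:
    - {"x":0.001,"y":0,"z":0.035,"ax":0,"ay":0,"az":0,"fingers":-1}
    - {"x":0,"y":0,"z":0.035,"ax":0,"ay":0,"az":0,"fingers":-1}
    - {"x":0,"y":0,"z":0.025,"ax":0,"ay":0,"az":0,"fingers":-1}
    - {"x":0,"y":0,"z":0.01,"ax":0,"ay":0,"az":0,"fingers":-1}
    - {"x":0,"y":0,"z":0.006,"ax":0,"ay":0,"az":0,"fingers":-1}
    - {"x":0,"y":0,"z":0.0,"ax":0,"ay":0,"az":0,"fingers":-1}
    - {"x":0,"y":0,"z":0,"ax":0,"ay":0,"az":0,"fingers":-1}

```text
time: 15.48
tool_pos: [0.5052, -0.2727, 0.0108]
tcp_rot: [3.111, -0.432, 0.002]
ft_force: [-0.2, -0.2, -1.7]
width: 0.0444
```

Emit:
servo_tool:
  increments:
    - {"x":0,"y":0,"z":0.004,"ax":0,"ay":0,"az":0,"fingers":-1}
    - {"x":0,"y":0,"z":0.004,"ax":0,"ay":0,"az":0,"fingers":-1}
    - {"x":0,"y":0,"z":0,"ax":0,"ay":0,"az":0,"fingers":-1}
    - {"x":0,"y":0,"z":0,"ax":0,"ay":0,"az":0,"fingers":-1}

```text
time: 15.98
tool_pos: [0.5046, -0.2725, 0.0063]
tcp_rot: [-3.112, 0.432, 0.0]
ft_force: [-0.3, -0.3, -1.7]
width: 0.0443
```

Emit:
servo_tool:
  increments:
    - {"x":0,"y":0,"z":0.003,"ax":0,"ay":0,"az":0,"fingers":-1}
    - {"x":0,"y":0,"z":0.001,"ax":0,"ay":0,"az":0,"fingers":-1}
    - {"x":0,"y":0,"z":0,"ax":0,"ay":0,"az":0,"fingers":-1}

```text
time: 16.35
tool_pos: [0.5049, -0.2726, 0.0054]
tcp_rot: [3.112, -0.432, 0.0]
ft_force: [-2.4, 1.1, 5.4]
width: 0.0445
```

Contact is felt, so I'll open moderately and rise.

Emit:
servo_tool:
  increments:
    - {"x":0,"y":0,"z":0,"ax":0,"ay":0,"az":0,"fingers":0.3}
    - {"x":0,"y":0,"z":0,"ax":0,"ay":0,"az":0,"fingers":0.5}
    - {"x":0,"y":0,"z":0,"ax":0,"ay":0,"az":0,"fingers":0.5}
    - {"x":0,"y":0,"z":-0.05,"ax":0,"ay":0,"az":0,"fingers":0.5}
    - {"x":0,"y":0,"z":-0.08,"ax":0,"ay":0,"az":0,"fingers":0.5}
    - {"x":0,"y":0,"z":-0.1,"ax":0,"ay":0,"az":0,"fingers":0.5}
    - {"x":0,"y":0,"z":0,"ax":0,"ay":0,"az":0,"fingers":0.5}

```text
time: 17.23
tool_pos: [0.5086, -0.2743, 0.1243]
tcp_rot: [3.108, -0.431, 0.016]
ft_force: [0.1, 0.2, 0.4]
width: 0.064
```

```bash
python3 plan.py .4598 -.1036 .125 -13.7;  python3 - <<'E'
from h import *
crop(read_camera("scene"),80,200,340,410,3,"pics/s12.png")
E
```

```text
t 17.23 pos [ 0.5086 -0.2743  0.1243] yawx -15.8 tilt 0.62 q7 -1.46 w 0.064 F [0.1 0.2 0.4]
turn deg 2.1 frac total [ 0.0007 -0.0034 -0.0117]
shift frac total (after turn) [-0.1757 -0.3087 -0.0014] world d [-0.0488  0.1707  0.0007]
horizontal only [-0.1757 -0.3087  0.    ] z rows: -0.0014
```

View pics/s12.png

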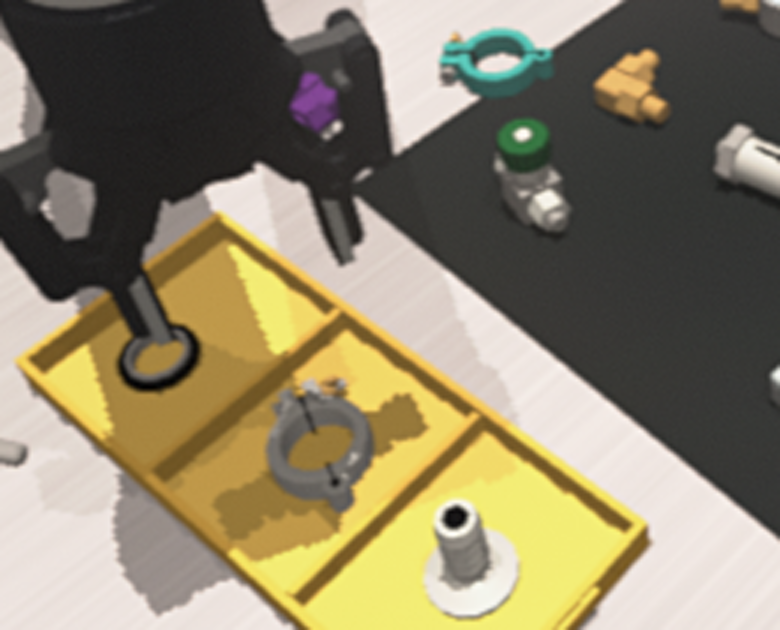

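Emit:
servo_tool:
  increments:
    - {"x":0,"y":0,"z":0,"ax":0,"ay":0,"az":-0.0117,"fingers":0.4}
    - {"x":-0.035,"y":-0.0617,"z":0,"ax":0,"ay":0,"az":0,"fingers":0.4}
    - {"x":-0.035,"y":-0.0617,"z":0,"ax":0,"ay":0,"az":0,"fingers":0.4}
    - {"x":-0.035,"y":-0.0617,"z":0,"ax":0,"ay":0,"az":0,"fingers":0.4}
    - {"x":-0.035,"y":-0.0617,"z":0,"ax":0,"ay":0,"az":0,"fingers":0.4}
    - {"x":-0.035,"y":-0.0617,"z":0,"ax":0,"ay":0,"az":0,"fingers":0.4}
    - {"x":0,"y":0,"z":0.03,"ax":0,"ay":0,"az":0,"fingers":0.4}
    - {"x":0,"y":0,"z":0.03,"ax":0,"ay":0,"az":0,"fingers":0.4}

```text
time: 18.27
tool_pos: [0.4552, -0.1023, 0.0875]
tcp_rot: [3.119, -0.373, -0.003]
ft_force: [-0.2, 0.6, 0.4]
width: 0.0598
```

Emit:
servo_tool:
  increments:
    - {"x":0,"y":0,"z":0,"ax":0,"ay":0,"az":0,"fingers":0.4}
    - {"x":0,"y":0,"z":0,"ax":0,"ay":0,"az":0,"fingers":0.4}

```text
time: 18.52
tool_pos: [0.4561, -0.1029, 0.0888]
tcp_rot: [3.119, -0.377, -0.001]
ft_force: [-0.2, -0.6, -0.1]
width: 0.0601
```

```bash
python3 plan.py .4598 -.1036 .023 -13.7;  python3 - <<'E'
from h import *
crop(read_camera("scene"),180,150,440,360,3,"pics/s13.png")
E
```

```text
t 18.52 pos [ 0.4561 -0.1029  0.0888] yawx -13.8 tilt 0.04 q7 -1.74 w 0.0601 F [-0.2 -0.6 -0.1]
turn deg 0.1 frac total [ 0.      0.0002 -0.0005]
shift frac total (after turn) [ 0.0076 -0.0004  0.1317] world d [ 0.0037 -0.0007 -0.0658]
horizontal only [ 0.0076 -0.0004  0.    ] z rows: 0.1317
```

View pics/s13.png

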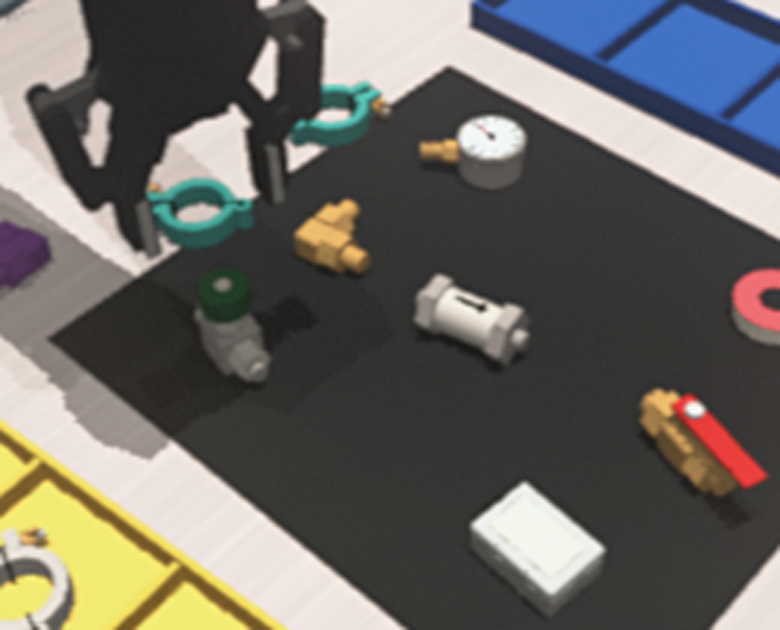

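Emit:
servo_tool:
  increments:
    - {"x":0.0074,"y":0,"z":0.04,"ax":0,"ay":0,"az":0,"fingers":0.4}
    - {"x":0,"y":0,"z":0.04,"ax":0,"ay":0,"az":0,"fingers":0.4}
    - {"x":0,"y":0,"z":0.03,"ax":0,"ay":0,"az":0,"fingers":0.4}
    - {"x":0,"y":0,"z":0.02,"ax":0,"ay":0,"az":0,"fingers":0.4}
    - {"x":0,"y":0,"z":0,"ax":0,"ay":0,"az":0,"fingers":0.3}
    - {"x":0,"y":0,"z":0,"ax":0,"ay":0,"az":0,"fingers":0.1}

```text
time: 19.32
tool_pos: [0.4603, -0.1029, 0.0247]
tcp_rot: [3.119, -0.374, 0.002]
ft_force: [-0.7, 0.3, 0.0]
width: 0.0473
```

```bash
python3 plan.py .4598 -.1036 .023 -13.7;  python3 - <<'E'
from h import *
crop(read_camera("scene"),180,150,440,360,3,"pics/s14.png")
E
```

```text
t 19.32 pos [ 0.4603 -0.1029  0.0247] yawx -13.7 tilt 0.06 q7 -1.78 w 0.0473 F [-0.7  0.3  0. ]
turn deg -0.0 frac total [-0.     -0.0003  0.0001]
shift frac total (after turn) [-0.0006  0.0016  0.0035] world d [-0.0005 -0.0007 -0.0017]
horizontal only [-0.0006  0.0016  0.    ] z rows: 0.0035
```

View pics/s14.png

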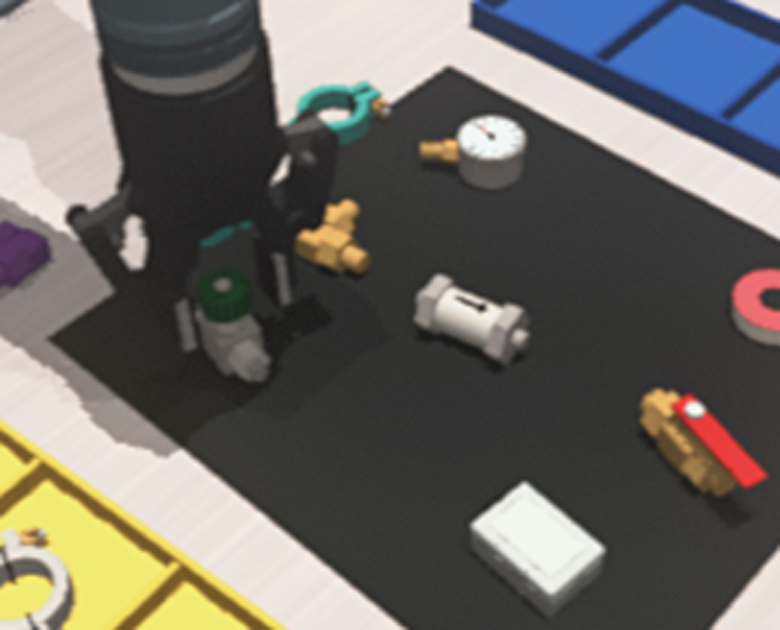

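Emit:
servo_tool:
  increments:
    - {"x":0,"y":0,"z":0,"ax":0,"ay":0,"az":0,"fingers":-1}
    - {"x":0,"y":0,"z":0,"ax":0,"ay":0,"az":0,"fingers":-1}
    - {"x":0,"y":0,"z":0,"ax":0,"ay":0,"az":0,"fingers":-1}
    - {"x":0,"y":0,"z":0,"ax":0,"ay":0,"az":0,"fingers":-1}
    - {"x":0,"y":0,"z":-0.02,"ax":0,"ay":0,"az":0,"fingers":-1}
    - {"x":0,"y":0,"z":-0.05,"ax":0,"ay":0,"az":0,"fingers":-1}
    - {"x":0,"y":0,"z":-0.07,"ax":0,"ay":0,"az":0,"fingers":-1}
    - {"x":0,"y":0,"z":-0.06,"ax":0,"ay":0,"az":0,"fingers":-1}
  force: 50

```text
time: 20.38
tool_pos: [0.459, -0.1025, 0.1251]
tcp_rot: [-3.119, 0.374, 0.001]
ft_force: [1.2, -1.3, -1.4]
width: 0.0246
```

Emit:
servo_tool:
  increments:
    - {"x":0,"y":0,"z":0,"ax":0,"ay":0,"az":0,"fingers":-1}

```text
time: 20.5
tool_pos: [0.4617, -0.103, 0.1265]
tcp_rot: [3.119, -0.374, 0.009]
ft_force: [1.1, -0.8, -2.4]
width: 0.024
```

```bash
python3 plan.py .5978 .2701 .1257 -13.7;  python3 - <<'E'
from h import *
crop(read_camera("scene"),180,120,440,330,3,"pics/s15.png")
E
```

```text
t 20.5 pos [ 0.4617 -0.103   0.1265] yawx -13.7 tilt 0.32 q7 -1.72 w 0.024 F [ 1.1 -0.8 -2.4]
turn deg -0.0 frac total [-0.0001 -0.0018  0.0001]
shift frac total (after turn) [ 0.0878 -0.7895  0.0015] world d [ 0.1361  0.3731 -0.0008]
horizontal only [ 0.0878 -0.7895  0.    ] z rows: 0.0015
```

View pics/s15.png

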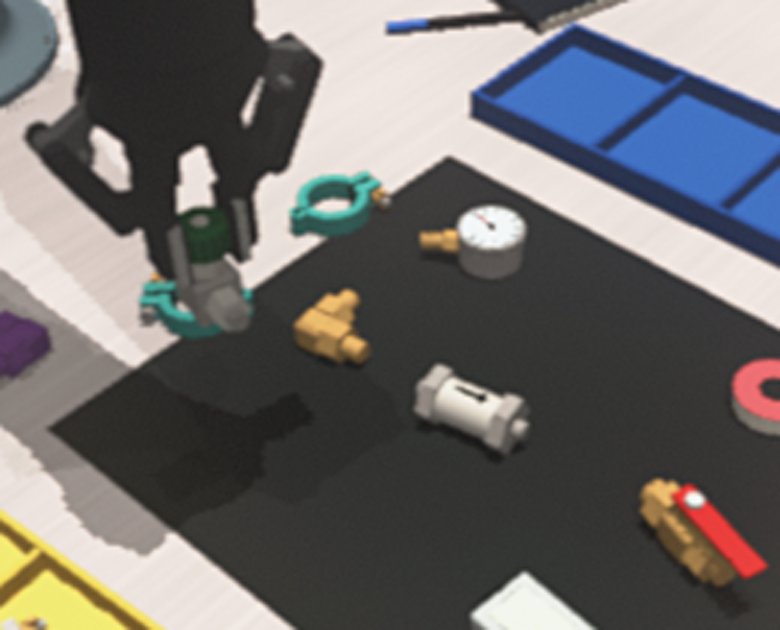

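Emit:
servo_tool:
  increments:
    - {"x":0.0098,"y":-0.0877,"z":0,"ax":0,"ay":0,"az":0,"fingers":-1}
    - {"x":0.0098,"y":-0.0877,"z":0,"ax":0,"ay":0,"az":0,"fingers":-1}
    - {"x":0.0098,"y":-0.0877,"z":0,"ax":0,"ay":0,"az":0,"fingers":-1}
    - {"x":0.0098,"y":-0.0877,"z":0,"ax":0,"ay":0,"az":0,"fingers":-1}
    - {"x":0.0098,"y":-0.0877,"z":0,"ax":0,"ay":0,"az":0,"fingers":-1}
    - {"x":0.0098,"y":-0.0877,"z":0,"ax":0,"ay":0,"az":0,"fingers":-1}
    - {"x":0.0098,"y":-0.0877,"z":0,"ax":0,"ay":0,"az":0,"fingers":-1}
    - {"x":0.0098,"y":-0.0877,"z":0,"ax":0,"ay":0,"az":0,"fingers":-1}

```text
time: 21.55
tool_pos: [0.5793, 0.2293, 0.1212]
tcp_rot: [3.117, -0.374, -0.007]
ft_force: [0.6, -0.8, -1.3]
width: 0.0246
```

Emit:
servo_tool:
  increments:
    - {"x":0.0098,"y":-0.0877,"z":0,"ax":0,"ay":0,"az":0,"fingers":-1}
    - {"x":0,"y":0,"z":0.03,"ax":0,"ay":0,"az":0,"fingers":-1}
    - {"x":0,"y":0,"z":0.03,"ax":0,"ay":0,"az":0,"fingers":-1}
    - {"x":0,"y":0,"z":0,"ax":0,"ay":0,"az":0,"fingers":-1}
    - {"x":0,"y":0,"z":0,"ax":0,"ay":0,"az":0,"fingers":-1}

```text
time: 22.18
tool_pos: [0.5959, 0.2684, 0.0937]
tcp_rot: [3.118, -0.377, -0.001]
ft_force: [-0.0, 0.9, -1.9]
width: 0.0247
```

```bash
python3 plan.py .5978 .2701 .0287 -13.7;  python3 - <<'E'
from h import *
crop(read_camera("scene"),300,60,560,270,3,"pics/s16.png")
E
```

```text
t 22.18 pos [0.5959 0.2684 0.0937] yawx -13.8 tilt 0.09 q7 -2.46 w 0.0247 F [-0.   0.9 -1.9]
turn deg 0.1 frac total [ 0.0004  0.0002 -0.0006]
shift frac total (after turn) [ 0.0029 -0.0042  0.1299] world d [ 0.0019  0.0017 -0.065 ]
horizontal only [ 0.0029 -0.0042  0.    ] z rows: 0.1299
```

View pics/s16.png

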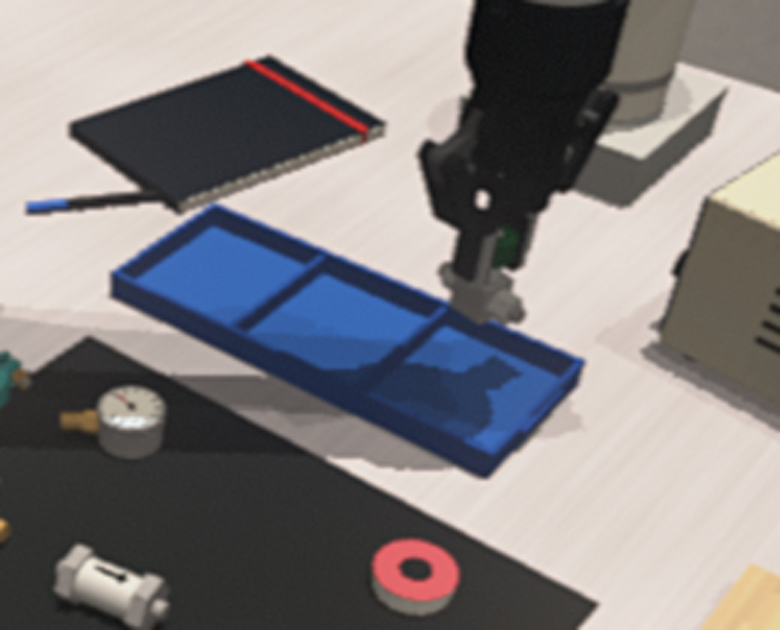

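Emit:
servo_tool:
  increments:
    - {"x":0.002,"y":-0.003,"z":0.035,"ax":0,"ay":0,"az":0,"fingers":-1}
    - {"x":0,"y":0,"z":0.035,"ax":0,"ay":0,"az":0,"fingers":-1}
    - {"x":0,"y":0,"z":0.03,"ax":0,"ay":0,"az":0,"fingers":-1}
    - {"x":0,"y":0,"z":0.015,"ax":0,"ay":0,"az":0,"fingers":-1}
    - {"x":0,"y":0,"z":0.006,"ax":0,"ay":0,"az":0,"fingers":-1}
    - {"x":0,"y":0,"z":0,"ax":0,"ay":0,"az":0,"fingers":-1}
    - {"x":0,"y":0,"z":0,"ax":0,"ay":0,"az":0,"fingers":-1}

```text
time: 23.1
tool_pos: [0.5979, 0.2718, 0.0346]
tcp_rot: [-3.118, 0.374, -0.002]
ft_force: [-0.7, 0.8, -2.8]
width: 0.0242
```

Emit:
servo_tool:
  increments:
    - {"x":0,"y":0,"z":0.003,"ax":0,"ay":0,"az":0,"fingers":-1}
    - {"x":0,"y":0,"z":0.002,"ax":0,"ay":0,"az":0,"fingers":-1}
    - {"x":0,"y":0,"z":0,"ax":0,"ay":0,"az":0,"fingers":-1}
    - {"x":0,"y":0,"z":0,"ax":0,"ay":0,"az":0,"fingers":-1}

```text
time: 23.6
tool_pos: [0.5973, 0.2714, 0.0313]
tcp_rot: [3.119, -0.374, 0.0]
ft_force: [0.4, 0.6, -1.4]
width: 0.0244
```

```bash
python3 plan.py .5978 .2701 .0287 -13.7
```

```text
t 23.6 pos [0.5973 0.2714 0.0313] yawx -13.7 tilt 0.0 q7 -2.48 w 0.0244 F [ 0.4  0.6 -1.4]
turn deg -0.0 frac total [ 0.     -0.      0.0001]
shift frac total (after turn) [0.0017 0.0023 0.0052] world d [ 0.0005 -0.0013 -0.0026]
horizontal only [0.0017 0.0023 0.    ] z rows: 0.0052
```

Emit:
servo_tool:
  increments:
    - {"x":0,"y":0,"z":0.003,"ax":0,"ay":0,"az":0,"fingers":-1}
    - {"x":0,"y":0,"z":0.002,"ax":0,"ay":0,"az":0,"fingers":-1}
    - {"x":0,"y":0,"z":0,"ax":0,"ay":0,"az":0,"fingers":-1}
    - {"x":0,"y":0,"z":0,"ax":0,"ay":0,"az":0,"fingers":-1}

```text
time: 24.1
tool_pos: [0.5974, 0.2714, 0.0291]
tcp_rot: [3.119, -0.374, 0.0]
ft_force: [-1.1, -0.7, 1.2]
width: 0.024
```

Emit:
servo_tool:
  increments:
    - {"x":0,"y":0,"z":0.001,"ax":0,"ay":0,"az":0,"fingers":-1}
    - {"x":0,"y":0,"z":0,"ax":0,"ay":0,"az":0,"fingers":-0.2}
    - {"x":0,"y":0,"z":0,"ax":0,"ay":0,"az":0,"fingers":0.2}
    - {"x":0,"y":0,"z":0,"ax":0,"ay":0,"az":0,"fingers":0.2}
    - {"x":0,"y":0,"z":-0.05,"ax":0,"ay":0,"az":0,"fingers":0.2}
    - {"x":0,"y":0,"z":-0.08,"ax":0,"ay":0,"az":0,"fingers":0.2}
    - {"x":0,"y":0,"z":-0.07,"ax":0,"ay":0,"az":0,"fingers":0.2}
    - {"x":0,"y":0,"z":0,"ax":0,"ay":0,"az":0,"fingers":0.2}

```text
time: 25.1
tool_pos: [0.6001, 0.2732, 0.1325]
tcp_rot: [-3.114, 0.374, -0.011]
ft_force: [0.1, 0.4, 0.7]
width: 0.0512
```

```bash
python3 plan.py .5485 -.0132 .125 8;  python3 - <<'E'
from h import *
crop(read_camera("scene"),300,60,560,270,3,"pics/s17.png")
E
```

```text
t 25.1 pos [0.6001 0.2732 0.1325] yawx -13.7 tilt 0.49 q7 -2.45 w 0.0512 F [0.1 0.4 0.7]
turn deg 21.7 frac total [-0.0014 -0.0024 -0.1205]
shift frac total (after turn) [-0.1818  0.5529  0.015 ] world d [-0.0516 -0.2864 -0.0075]
horizontal only [-0.1818  0.5529  0.    ] z rows: 0.015
```

View pics/s17.png

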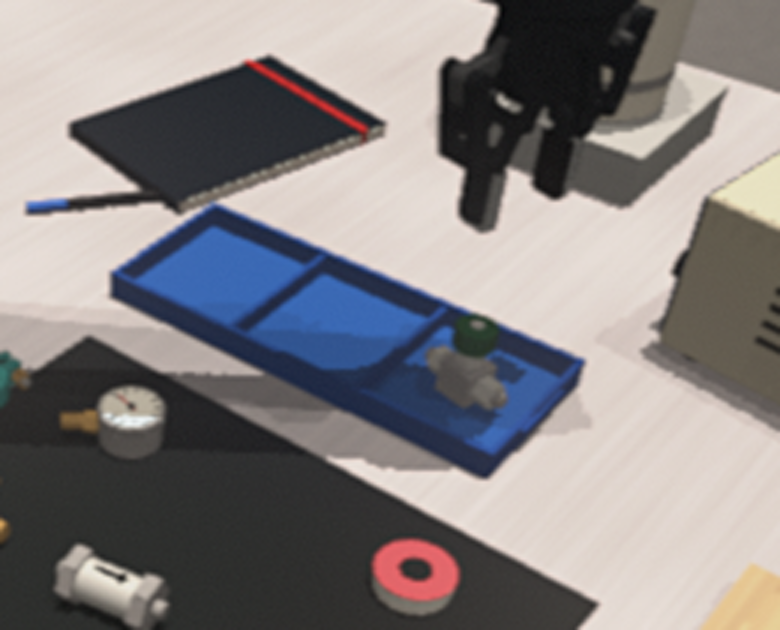

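Emit:
servo_tool:
  increments:
    - {"x":0,"y":0,"z":0,"ax":0,"ay":0,"az":-0.04,"fingers":0.2}
    - {"x":0,"y":0,"z":0,"ax":0,"ay":0,"az":-0.04,"fingers":0.2}
    - {"x":0,"y":0,"z":0,"ax":0,"ay":0,"az":-0.0405,"fingers":0.2}
    - {"x":0,"y":0,"z":0,"ax":0,"ay":0,"az":0,"fingers":0.2}

```text
time: 25.65
tool_pos: [0.5961, 0.2707, 0.1262]
tcp_rot: [3.133, 0.217, -0.005]
ft_force: [-0.3, -0.0, 0.7]
width: 0.051
```

Emit:
servo_tool:
  increments:
    - {"x":-0.026,"y":0.079,"z":0,"ax":0,"ay":0,"az":0,"fingers":0.2}
    - {"x":-0.026,"y":0.079,"z":0,"ax":0,"ay":0,"az":0,"fingers":0.2}
    - {"x":-0.026,"y":0.079,"z":0,"ax":0,"ay":0,"az":0,"fingers":0.2}
    - {"x":-0.026,"y":0.079,"z":0,"ax":0,"ay":0,"az":0,"fingers":0.2}
    - {"x":-0.026,"y":0.079,"z":0,"ax":0,"ay":0,"az":0,"fingers":0.2}
    - {"x":-0.026,"y":0.079,"z":0,"ax":0,"ay":0,"az":0,"fingers":0.2}
    - {"x":-0.026,"y":0.079,"z":0.02,"ax":0,"ay":0,"az":0,"fingers":0.2}
    - {"x":0,"y":0,"z":0.06,"ax":0,"ay":0,"az":0,"fingers":0.2}

```text
time: 26.65
tool_pos: [0.5462, -0.021, 0.0885]
tcp_rot: [3.132, 0.202, 0.003]
ft_force: [0.2, -0.4, -0.6]
width: 0.0512
```

Emit:
servo_tool:
  increments:
    - {"x":0,"y":0,"z":0.04,"ax":0,"ay":0,"az":0,"fingers":0.2}
    - {"x":0,"y":0,"z":0,"ax":0,"ay":0,"az":0,"fingers":0.2}
    - {"x":0,"y":0,"z":0,"ax":0,"ay":0,"az":0,"fingers":0.2}

```text
time: 27.02
tool_pos: [0.546, -0.0147, 0.0686]
tcp_rot: [-3.134, -0.219, -0.001]
ft_force: [1.2, -0.1, 0.4]
width: 0.0513
```

```bash
python3 plan.py .5485 -.0132 .003 8;  python3 - <<'E'
from h import *
crop(read_camera("scene"),280,170,440,300,4.8,"pics/s18.png")
c=read_camera("top")
crop(c,220,110,420,310,3,"pics/t18.png")
E
```

```text
t 27.02 pos [ 0.546  -0.0147  0.0686] yawx 8.0 tilt 0.03 q7 -1.64 w 0.0513 F [ 1.2 -0.1  0.4]
turn deg 0.0 frac total [-0.     -0.0001 -0.0001]
shift frac total (after turn) [ 0.0054 -0.0023  0.1312] world d [ 0.0025  0.0015 -0.0656]
horizontal only [ 0.0054 -0.0023  0.    ] z rows: 0.1312
```

View pics/s18.png

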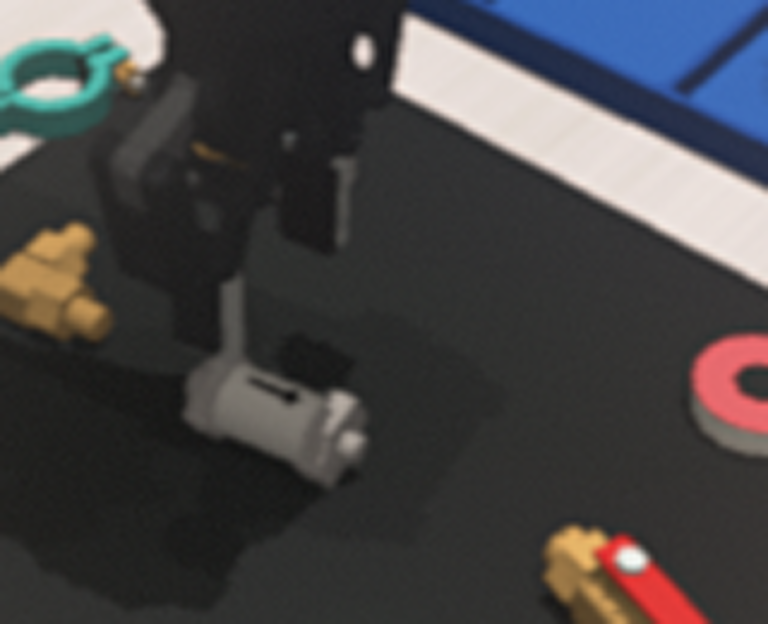

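View pics/t18.png

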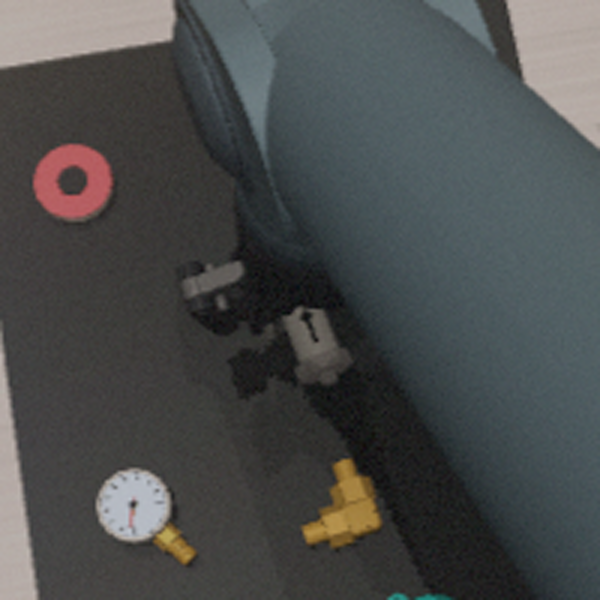

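Emit:
servo_tool:
  increments:
    - {"x":0.005,"y":-0.002,"z":0.04,"ax":0,"ay":0,"az":0,"fingers":0.2}
    - {"x":0,"y":0,"z":0.04,"ax":0,"ay":0,"az":0,"fingers":0.2}
    - {"x":0,"y":0,"z":0,"ax":0,"ay":0,"az":0,"fingers":0.2}
    - {"x":0,"y":0,"z":0,"ax":0,"ay":0,"az":0,"fingers":0.2}

```text
time: 27.62
tool_pos: [0.5476, -0.0136, 0.0277]
tcp_rot: [-3.134, -0.219, 0.002]
ft_force: [0.1, 0.4, 0.4]
width: 0.051
```

```bash
python3 plan.py .5485 -.0132 .003 8;  python3 - <<'E'
from h import *
crop(read_camera("scene"),280,170,440,300,4.8,"pics/s19.png")
E
```

```text
t 27.62 pos [ 0.5476 -0.0136  0.0277] yawx 8.0 tilt 0.06 q7 -1.67 w 0.051 F [0.1 0.4 0.4]
turn deg -0.0 frac total [-0.0001  0.0003  0.0001]
shift frac total (after turn) [ 0.0019 -0.0006  0.0494] world d [ 0.0009  0.0004 -0.0247]
horizontal only [ 0.0019 -0.0006  0.    ] z rows: 0.0494
```

View pics/s19.png

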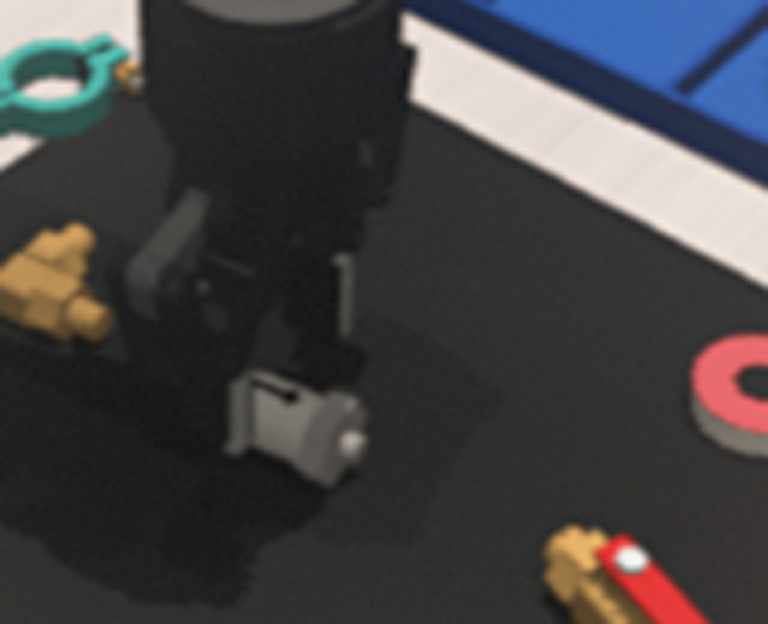

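Emit:
servo_tool:
  increments:
    - {"x":0.001,"y":0,"z":0.03,"ax":0,"ay":0,"az":0,"fingers":0.2}
    - {"x":0,"y":0,"z":0.016,"ax":0,"ay":0,"az":0,"fingers":0.2}
    - {"x":0,"y":0,"z":0,"ax":0,"ay":0,"az":0,"fingers":0}
    - {"x":0,"y":0,"z":0,"ax":0,"ay":0,"az":0,"fingers":-1}
    - {"x":0,"y":0,"z":0,"ax":0,"ay":0,"az":0,"fingers":-1}
    - {"x":0,"y":0,"z":0,"ax":0,"ay":0,"az":0,"fingers":-1}
    - {"x":0,"y":0,"z":0,"ax":0,"ay":0,"az":0,"fingers":-1}
  force: 50

```text
time: 28.55
tool_pos: [0.5488, -0.0135, 0.0056]
tcp_rot: [-3.134, -0.219, -0.001]
ft_force: [0.6, 0.0, 1.3]
width: 0.0223
```

Emit:
servo_tool:
  increments:
    - {"x":0,"y":0,"z":0,"ax":0,"ay":0,"az":0,"fingers":-1}
    - {"x":0,"y":0,"z":-0.02,"ax":0,"ay":0,"az":0,"fingers":-1}
    - {"x":0,"y":0,"z":-0.02,"ax":0,"ay":0,"az":0,"fingers":-1}
    - {"x":0,"y":0,"z":0,"ax":0,"ay":0,"az":0,"fingers":-1}

```text
time: 29.05
tool_pos: [0.5496, -0.0137, 0.0265]
tcp_rot: [3.134, 0.219, 0.004]
ft_force: [0.2, -0.2, -1.5]
width: 0.0222
```

```bash
python3 plan.py .5018 .2686 .125 8;  python3 - <<'E'
from h import *
crop(read_camera("scene"),280,170,440,300,4.8,"pics/s20.png")
E
```

```text
t 29.05 pos [ 0.5496 -0.0137  0.0265] yawx 8.0 tilt 0.15 q7 -1.67 w 0.0222 F [ 0.2 -0.2 -1.5]
turn deg 0.0 frac total [ 0.0002 -0.0008 -0.0001]
shift frac total (after turn) [-0.016  -0.5725 -0.1969] world d [-0.0478  0.2823  0.0985]
horizontal only [-0.016  -0.5725  0.    ] z rows: -0.1969
```

View pics/s20.png

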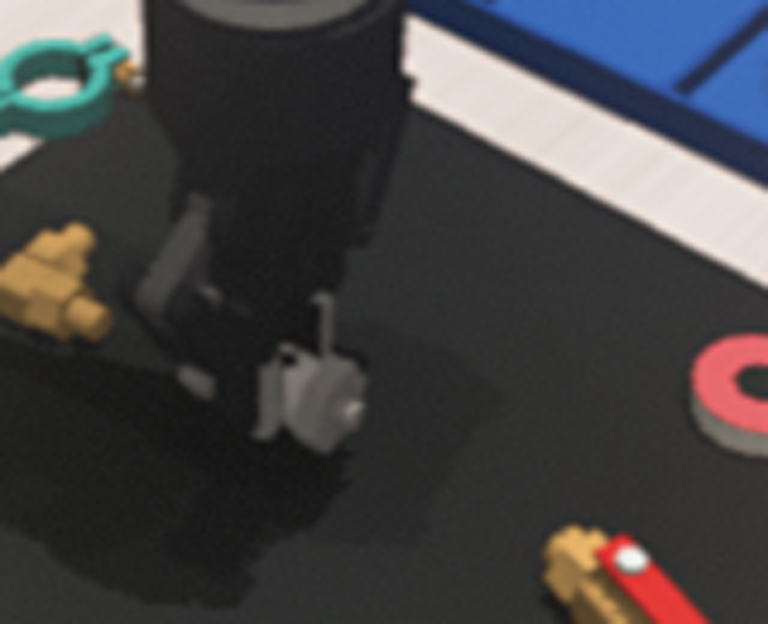

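Emit:
servo_tool:
  increments:
    - {"x":0,"y":0,"z":-0.06,"ax":0,"ay":0,"az":0,"fingers":-1}
    - {"x":0,"y":0,"z":-0.08,"ax":0,"ay":0,"az":0,"fingers":-1}
    - {"x":-0.0023,"y":-0.0818,"z":-0.02,"ax":0,"ay":0,"az":0,"fingers":-1}
    - {"x":-0.0023,"y":-0.0818,"z":0,"ax":0,"ay":0,"az":0,"fingers":-1}
    - {"x":-0.0023,"y":-0.0818,"z":0,"ax":0,"ay":0,"az":0,"fingers":-1}
    - {"x":-0.0023,"y":-0.0818,"z":0,"ax":0,"ay":0,"az":0,"fingers":-1}
    - {"x":-0.0023,"y":-0.0818,"z":0,"ax":0,"ay":0,"az":0,"fingers":-1}
    - {"x":-0.0023,"y":-0.0818,"z":0,"ax":0,"ay":0,"az":0,"fingers":-1}

```text
time: 30.1
tool_pos: [0.5068, 0.2293, 0.105]
tcp_rot: [3.133, 0.219, -0.001]
ft_force: [0.1, -0.7, -1.9]
width: 0.0223
```

Emit:
servo_tool:
  increments:
    - {"x":-0.0023,"y":-0.0818,"z":0,"ax":0,"ay":0,"az":0,"fingers":-1}
    - {"x":0,"y":0,"z":0.03,"ax":0,"ay":0,"az":0,"fingers":-1}
    - {"x":0,"y":0,"z":0.04,"ax":0,"ay":0,"az":0,"fingers":-1}
    - {"x":0,"y":0,"z":0.03,"ax":0,"ay":0,"az":0,"fingers":-1}
    - {"x":0,"y":0,"z":0,"ax":0,"ay":0,"az":0,"fingers":-1}
    - {"x":0,"y":0,"z":0,"ax":0,"ay":0,"az":0,"fingers":-1}

```text
time: 30.85
tool_pos: [0.5011, 0.2681, 0.0553]
tcp_rot: [3.134, 0.217, 0.0]
ft_force: [0.5, 0.4, -0.7]
width: 0.0223
```

```bash
python3 plan.py .5018 .2686 .0094 8;  python3 - <<'E'
from h import *
crop(read_camera("scene"),300,60,560,270,3,"pics/s21.png")
E
```

```text
t 30.85 pos [0.5011 0.2681 0.0553] yawx 7.9 tilt 0.01 q7 -2.22 w 0.0223 F [ 0.5  0.4 -0.7]
turn deg 0.1 frac total [ 0.     -0.0001 -0.0004]
shift frac total (after turn) [ 0.0015 -0.0007  0.0917] world d [ 0.0007  0.0005 -0.0459]
horizontal only [ 0.0015 -0.0007  0.    ] z rows: 0.0917
```

View pics/s21.png

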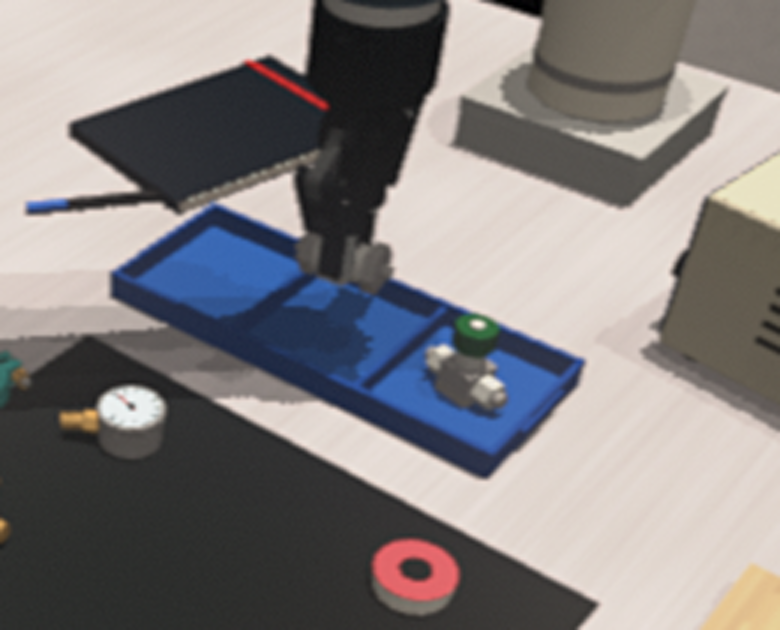

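Emit:
servo_tool:
  increments:
    - {"x":0,"y":0,"z":0.03,"ax":0,"ay":0,"az":0,"fingers":-1}
    - {"x":0,"y":0,"z":0.03,"ax":0,"ay":0,"az":0,"fingers":-1}
    - {"x":0,"y":0,"z":0.016,"ax":0,"ay":0,"az":0,"fingers":-1}
    - {"x":0,"y":0,"z":0.008,"ax":0,"ay":0,"az":0,"fingers":-1}
    - {"x":0,"y":0,"z":0,"ax":0,"ay":0,"az":0,"fingers":-1}
    - {"x":0,"y":0,"z":0.003,"ax":0,"ay":0,"az":0,"fingers":-1}
    - {"x":0,"y":0,"z":0,"ax":0,"ay":0,"az":0,"fingers":-1}
    - {"x":0,"y":0,"z":0,"ax":0,"ay":0,"az":0,"fingers":-1}

```text
time: 31.9
tool_pos: [0.5009, 0.2689, 0.0121]
tcp_rot: [-3.134, -0.219, -0.001]
ft_force: [-0.2, 0.5, -2.5]
width: 0.0222
```

Emit:
servo_tool:
  increments:
    - {"x":0,"y":0,"z":0.003,"ax":0,"ay":0,"az":0,"fingers":-1}
    - {"x":0,"y":0,"z":0,"ax":0,"ay":0,"az":0,"fingers":-1}
    - {"x":0,"y":0,"z":0,"ax":0,"ay":0,"az":0,"fingers":-1}

```text
time: 32.28
tool_pos: [0.5006, 0.2688, 0.0103]
tcp_rot: [3.134, 0.219, -0.0]
ft_force: [0.1, 0.3, -1.3]
width: 0.0222
```

Emit:
servo_tool:
  increments:
    - {"x":0,"y":0,"z":0.003,"ax":0,"ay":0,"az":0,"fingers":-1}
    - {"x":0,"y":0,"z":0,"ax":0,"ay":0,"az":0,"fingers":-1}
    - {"x":0,"y":0,"z":0,"ax":0,"ay":0,"az":0,"fingers":-1}

```text
time: 32.65
tool_pos: [0.5008, 0.2689, 0.0096]
tcp_rot: [3.134, 0.219, 0.0]
ft_force: [-2.0, -1.5, 5.4]
width: 0.022
```

Emit:
servo_tool:
  increments:
    - {"x":0,"y":0,"z":0,"ax":0,"ay":0,"az":0,"fingers":-0.2}
    - {"x":0,"y":0,"z":0,"ax":0,"ay":0,"az":0,"fingers":0.2}
    - {"x":0,"y":0,"z":0,"ax":0,"ay":0,"az":0,"fingers":0.2}
    - {"x":0,"y":0,"z":-0.05,"ax":0,"ay":0,"az":0,"fingers":0.2}
    - {"x":0,"y":0,"z":-0.08,"ax":0,"ay":0,"az":0,"fingers":0.2}
    - {"x":0,"y":0,"z":-0.1,"ax":0,"ay":0,"az":0,"fingers":0.2}
    - {"x":0,"y":0,"z":0,"ax":0,"ay":0,"az":0,"fingers":0.65}

```text
time: 33.52
tool_pos: [0.5042, 0.2712, 0.1287]
tcp_rot: [-3.13, -0.219, -0.015]
ft_force: [0.6, 0.2, -0.3]
width: 0.0675
```

```bash
python3 plan.py .4655 .1023 .125 38.3;  python3 - <<'E'
from h import *
crop(read_camera("scene"),300,60,560,270,3,"pics/s22.png")
E
```

```text
t 33.52 pos [0.5042 0.2712 0.1287] yawx 8.0 tilt 0.6 q7 -2.17 w 0.0675 F [ 0.6  0.2 -0.3]
turn deg 30.3 frac total [-0.0003 -0.0034 -0.1683]
shift frac total (after turn) [-0.27    0.2172  0.0073] world d [-0.0387 -0.1689 -0.0037]
horizontal only [-0.27    0.2172  0.    ] z rows: 0.0073
```

View pics/s22.png

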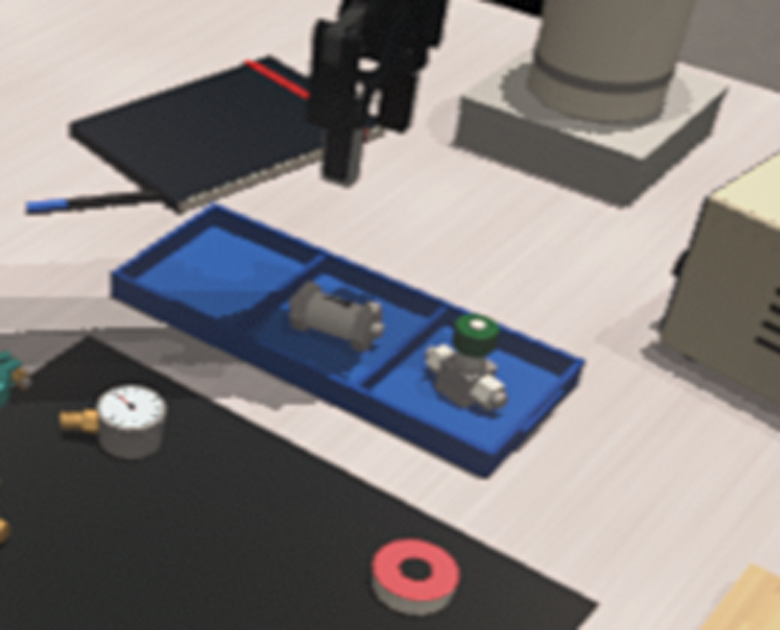

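Emit:
servo_tool:
  increments:
    - {"x":0,"y":0,"z":0,"ax":0,"ay":0,"az":-0.042,"fingers":0.65}
    - {"x":0,"y":0,"z":0,"ax":0,"ay":0,"az":-0.042,"fingers":0.65}
    - {"x":0,"y":0,"z":0,"ax":0,"ay":0,"az":-0.042,"fingers":0.65}
    - {"x":0,"y":0,"z":0,"ax":0,"ay":0,"az":-0.042,"fingers":0.65}
    - {"x":-0.0675,"y":0.0543,"z":0,"ax":0,"ay":0,"az":0,"fingers":0.65}
    - {"x":-0.0675,"y":0.0543,"z":0,"ax":0,"ay":0,"az":0,"fingers":0.65}
    - {"x":-0.0675,"y":0.0543,"z":0,"ax":0,"ay":0,"az":0,"fingers":0.65}
    - {"x":-0.0675,"y":0.0543,"z":0,"ax":0,"ay":0,"az":0,"fingers":0.65}

```text
time: 34.58
tool_pos: [0.46, 0.0981, 0.1221]
tcp_rot: [-2.968, -1.029, 0.005]
ft_force: [0.5, 0.3, 0.7]
width: 0.0708
```

Emit:
servo_tool:
  increments:
    - {"x":0,"y":0,"z":0.05,"ax":0,"ay":0,"az":0,"fingers":0.65}
    - {"x":0,"y":0,"z":0.06,"ax":0,"ay":0,"az":0,"fingers":0.65}
    - {"x":0,"y":0,"z":0,"ax":0,"ay":0,"az":0,"fingers":0.65}
    - {"x":0,"y":0,"z":0,"ax":0,"ay":0,"az":0,"fingers":0.65}

```text
time: 35.08
tool_pos: [0.4616, 0.1002, 0.0687]
tcp_rot: [-2.968, -1.03, 0.001]
ft_force: [-0.8, -0.3, 0.3]
width: 0.0705
```

```bash
python3 plan.py .4655 .1023 .004 38.3;  python3 - <<'E'
from h import *
crop(read_camera("scene"),250,110,450,270,4,"pics/s23.png")
E
```

```text
t 35.08 pos [0.4616 0.1002 0.0687] yawx 38.3 tilt 0.05 q7 -1.41 w 0.0705 F [-0.8 -0.3  0.3]
turn deg 0.0 frac total [-0.0002  0.0002 -0.0001]
shift frac total (after turn) [0.0088 0.0016 0.1294] world d [ 0.0039  0.0021 -0.0647]
horizontal only [0.0088 0.0016 0.    ] z rows: 0.1294
```

View pics/s23.png

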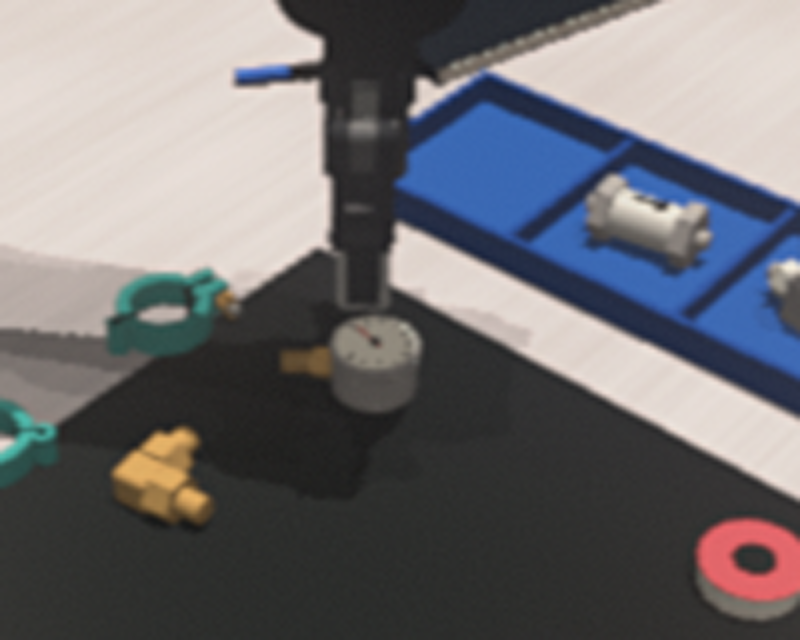

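Emit:
servo_tool:
  increments:
    - {"x":0.0085,"y":0.0015,"z":0.04,"ax":0,"ay":0,"az":0,"fingers":0.65}
    - {"x":0,"y":0,"z":0.04,"ax":0,"ay":0,"az":0,"fingers":0.65}
    - {"x":0,"y":0,"z":0.03,"ax":0,"ay":0,"az":0,"fingers":0.65}
    - {"x":0,"y":0,"z":0.015,"ax":0,"ay":0,"az":0,"fingers":0.65}
    - {"x":0,"y":0,"z":0,"ax":0,"ay":0,"az":0,"fingers":0.5}

```text
time: 35.75
tool_pos: [0.4655, 0.102, 0.0062]
tcp_rot: [-2.968, -1.029, 0.001]
ft_force: [0.8, 0.4, -0.5]
width: 0.064
```

Emit:
servo_tool:
  increments:
    - {"x":0,"y":0,"z":0,"ax":0,"ay":0,"az":0,"fingers":0.2}
    - {"x":0,"y":0,"z":0,"ax":0,"ay":0,"az":0,"fingers":-1}
    - {"x":0,"y":0,"z":0,"ax":0,"ay":0,"az":0,"fingers":-1}
    - {"x":0,"y":0,"z":0,"ax":0,"ay":0,"az":0,"fingers":-1}
    - {"x":0,"y":0,"z":0,"ax":0,"ay":0,"az":0,"fingers":-1}
    - {"x":0,"y":0,"z":0,"ax":0,"ay":0,"az":0,"fingers":-1}
  force: 50

```text
time: 36.5
tool_pos: [0.4664, 0.1021, 0.0073]
tcp_rot: [2.968, 1.029, 0.002]
ft_force: [-1.5, -0.2, 6.2]
width: 0.0375
```

```bash
python3 plan.py .4655 .1023 .1 38.3;  python3 - <<'E'
from h import *
crop(read_camera("scene"),250,110,450,270,4,"pics/s24.png")
E
```

```text
t 36.5 pos [0.4664 0.1021 0.0073] yawx 38.2 tilt 0.08 q7 -1.5 w 0.0375 F [-1.5 -0.2  6.2]
turn deg 0.1 frac total [ 0.0003 -0.0003 -0.0003]
shift frac total (after turn) [-0.0012 -0.0013 -0.1855] world d [-0.0009  0.0002  0.0927]
horizontal only [-0.0012 -0.0013  0.    ] z rows: -0.1855
```

View pics/s24.png

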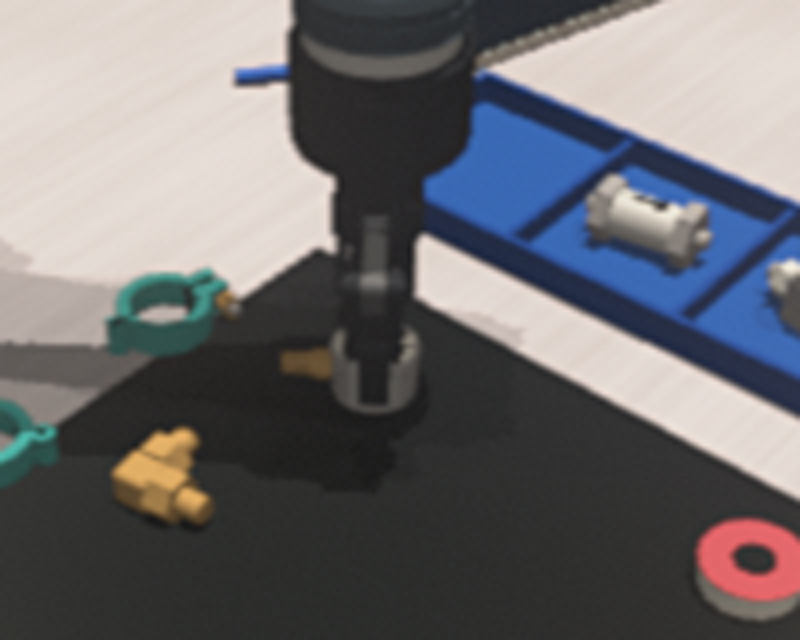

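Emit:
servo_tool:
  increments:
    - {"x":0,"y":0,"z":-0.01,"ax":0,"ay":0,"az":0,"fingers":-1}
    - {"x":0,"y":0,"z":-0.02,"ax":0,"ay":0,"az":0,"fingers":-1}
    - {"x":0,"y":0,"z":-0.01,"ax":0,"ay":0,"az":0,"fingers":-1}
    - {"x":0,"y":0,"z":0,"ax":0,"ay":0,"az":0,"fingers":-1}
    - {"x":0,"y":0,"z":0,"ax":0,"ay":0,"az":0,"fingers":-1}

```text
time: 37.17
tool_pos: [0.4655, 0.1018, 0.0262]
tcp_rot: [2.968, 1.029, -0.0]
ft_force: [0.1, -0.5, -1.8]
width: 0.0377
```

```bash
python3 plan.py .4655 .1023 .1 38.3;  python3 - <<'E'
from h import *
crop(read_camera("scene"),250,110,450,270,4,"pics/s25.png")
E
```

```text
t 37.17 pos [0.4655 0.1018 0.0262] yawx 38.2 tilt 0.01 q7 -1.47 w 0.0377 F [ 0.1 -0.5 -1.8]
turn deg 0.1 frac total [-0.      0.0001 -0.0003]
shift frac total (after turn) [ 0.0006 -0.0007 -0.1476] world d [0.     0.0005 0.0738]
horizontal only [ 0.0006 -0.0007  0.    ] z rows: -0.1476
```

View pics/s25.png

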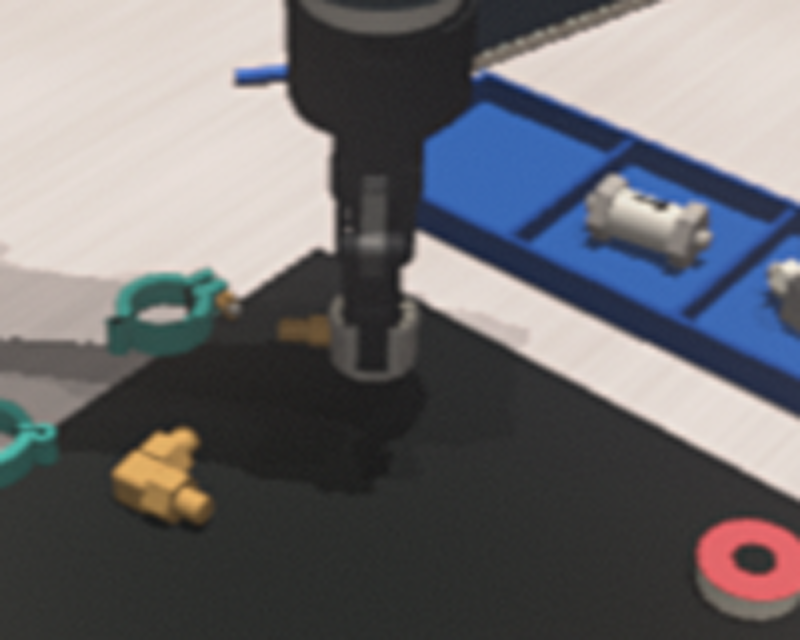

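Emit:
servo_tool:
  increments:
    - {"x":0,"y":0,"z":-0.05,"ax":0,"ay":0,"az":0,"fingers":-1}
    - {"x":0,"y":0,"z":-0.06,"ax":0,"ay":0,"az":0,"fingers":-1}
    - {"x":0,"y":0,"z":-0.03,"ax":0,"ay":0,"az":0,"fingers":-1}
    - {"x":0,"y":0,"z":0,"ax":0,"ay":0,"az":0.042,"fingers":-1}
    - {"x":0,"y":0,"z":0,"ax":0,"ay":0,"az":0.042,"fingers":-1}
    - {"x":0,"y":0,"z":0,"ax":0,"ay":0,"az":0.042,"fingers":-1}
    - {"x":0,"y":0,"z":0,"ax":0,"ay":0,"az":0.042,"fingers":-1}
    - {"x":0,"y":0,"z":0,"ax":0,"ay":0,"az":0,"fingers":-1}

```text
time: 38.22
tool_pos: [0.4651, 0.1018, 0.0958]
tcp_rot: [3.133, 0.222, -0.002]
ft_force: [0.7, -0.1, -1.7]
width: 0.0378
```

```bash
python3 plan.py .4167 .2686 .096 8
```

```text
t 38.23 pos [0.4651 0.1018 0.0958] yawx 8.1 tilt 0.06 q7 -1.88 w 0.0378 F [ 0.7 -0.1 -1.7]
turn deg -0.1 frac total [0.0001 0.0003 0.0005]
shift frac total (after turn) [-0.0495 -0.3438 -0.0005] world d [-0.0484  0.1668  0.0002]
horizontal only [-0.0495 -0.3438  0.    ] z rows: -0.0005
```

Emit:
servo_tool:
  increments:
    - {"x":-0.0099,"y":-0.0688,"z":0,"ax":0,"ay":0,"az":0,"fingers":-1}
    - {"x":-0.0099,"y":-0.0688,"z":0,"ax":0,"ay":0,"az":0,"fingers":-1}
    - {"x":-0.0099,"y":-0.0688,"z":0,"ax":0,"ay":0,"az":0,"fingers":-1}
    - {"x":-0.0099,"y":-0.0688,"z":0,"ax":0,"ay":0,"az":0,"fingers":-1}
    - {"x":-0.0099,"y":-0.0688,"z":0,"ax":0,"ay":0,"az":0,"fingers":-1}
    - {"x":0,"y":0,"z":0.04,"ax":0,"ay":0,"az":0,"fingers":-1}
    - {"x":0,"y":0,"z":0.04,"ax":0,"ay":0,"az":0,"fingers":-1}
    - {"x":0,"y":0,"z":0,"ax":0,"ay":0,"az":0,"fingers":-1}

```text
time: 39.22
tool_pos: [0.4154, 0.2677, 0.0546]
tcp_rot: [3.132, 0.222, -0.007]
ft_force: [-0.2, 0.9, 0.3]
width: 0.0377
```

Emit:
servo_tool:
  increments:
    - {"x":0,"y":0,"z":0,"ax":0,"ay":0,"az":0,"fingers":-1}

```text
time: 39.35
tool_pos: [0.4174, 0.2689, 0.0566]
tcp_rot: [-3.134, -0.22, -0.0]
ft_force: [-1.0, 0.5, -1.5]
width: 0.0372
```

```bash
python3 plan.py .4167 .2686 .0105 8;  python3 - <<'E'
from h import *
crop(read_camera("scene"),300,60,500,220,4,"pics/s26.png")
E
```

```text
t 39.35 pos [0.4174 0.2689 0.0566] yawx 8.0 tilt 0.02 q7 -2.32 w 0.0372 F [-1.   0.5 -1.5]
turn deg -0.0 frac total [-0.0001 -0.0001  0.0002]
shift frac total (after turn) [-0.0016  0.0005  0.0922] world d [-0.0007 -0.0003 -0.0461]
horizontal only [-0.0016  0.0005  0.    ] z rows: 0.0922
```

View pics/s26.png

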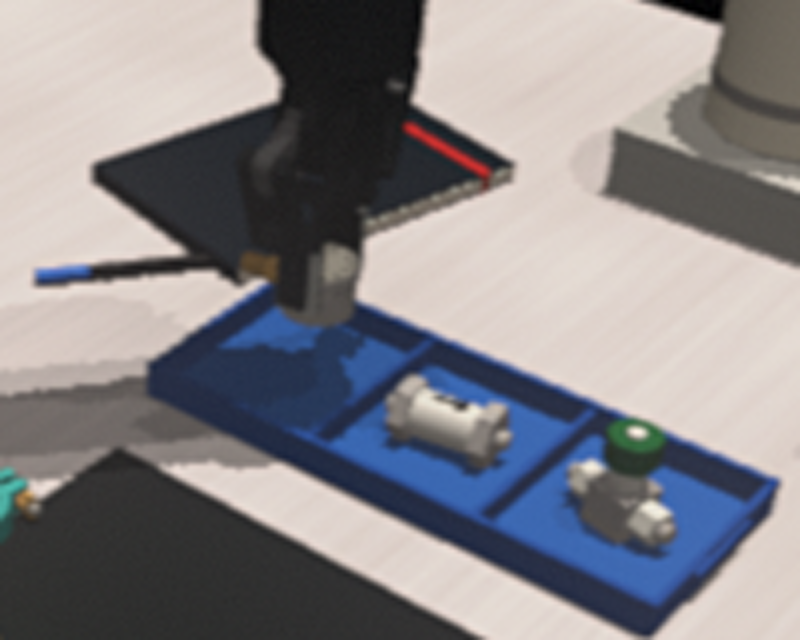

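Emit:
servo_tool:
  increments:
    - {"x":0,"y":0,"z":0.03,"ax":0,"ay":0,"az":0,"fingers":-1}
    - {"x":0,"y":0,"z":0.03,"ax":0,"ay":0,"az":0,"fingers":-1}
    - {"x":0,"y":0,"z":0.016,"ax":0,"ay":0,"az":0,"fingers":-1}
    - {"x":0,"y":0,"z":0.008,"ax":0,"ay":0,"az":0,"fingers":-1}
    - {"x":0,"y":0,"z":0,"ax":0,"ay":0,"az":0,"fingers":-1}
    - {"x":0,"y":0,"z":0,"ax":0,"ay":0,"az":0,"fingers":-1}
    - {"x":0,"y":0,"z":0.003,"ax":0,"ay":0,"az":0,"fingers":-1}
    - {"x":0,"y":0,"z":0,"ax":0,"ay":0,"az":0,"fingers":-1}

```text
time: 40.4
tool_pos: [0.4173, 0.2688, 0.0129]
tcp_rot: [-3.134, -0.219, -0.0]
ft_force: [-0.7, -0.2, -1.0]
width: 0.0376
```

Emit:
servo_tool:
  increments:
    - {"x":0,"y":0,"z":0.003,"ax":0,"ay":0,"az":0,"fingers":-1}
    - {"x":0,"y":0,"z":0,"ax":0,"ay":0,"az":0,"fingers":-1}
    - {"x":0,"y":0,"z":0,"ax":0,"ay":0,"az":0,"fingers":-1}

```text
time: 40.78
tool_pos: [0.4173, 0.269, 0.0114]
tcp_rot: [-3.134, -0.219, -0.0]
ft_force: [0.1, 0.1, -0.5]
width: 0.0378
```

Emit:
servo_tool:
  increments:
    - {"x":0,"y":0,"z":0.002,"ax":0,"ay":0,"az":0,"fingers":-1}
    - {"x":0,"y":0,"z":0,"ax":0,"ay":0,"az":0,"fingers":-1}
    - {"x":0,"y":0,"z":0,"ax":0,"ay":0,"az":0,"fingers":-1}

```text
time: 41.15
tool_pos: [0.4173, 0.2689, 0.0113]
tcp_rot: [3.133, 0.219, 0.0]
ft_force: [-1.5, -0.8, 6.7]
width: 0.0379
```

Emit:
servo_tool:
  increments:
    - {"x":0,"y":0,"z":0,"ax":0,"ay":0,"az":0,"fingers":0.1}
    - {"x":0,"y":0,"z":0,"ax":0,"ay":0,"az":0,"fingers":0.4}
    - {"x":0,"y":0,"z":0,"ax":0,"ay":0,"az":0,"fingers":0.4}
    - {"x":0,"y":0,"z":-0.05,"ax":0,"ay":0,"az":0,"fingers":0.4}
    - {"x":0,"y":0,"z":-0.08,"ax":0,"ay":0,"az":0,"fingers":0.4}
    - {"x":0,"y":0,"z":-0.1,"ax":0,"ay":0,"az":0,"fingers":0.4}
    - {"x":0,"y":0,"z":-0.1,"ax":0,"ay":0,"az":0,"fingers":0.4}
    - {"x":0,"y":0,"z":0,"ax":0,"ay":0,"az":0,"fingers":0.4}

```text
time: 42.15
tool_pos: [0.4203, 0.2712, 0.1798]
tcp_rot: [-3.13, -0.219, -0.015]
ft_force: [-0.8, -0.4, -0.4]
width: 0.0598
```

```bash
python3 plan.py;  python3 - <<'E'
from h import *
c=read_camera("top");cv2.imwrite("pics/t27.png",c["frame"][:,:,::-1])
crop(read_camera("scene"),300,60,500,220,4,"pics/s27.png")
E
```

```text
t 42.15 pos [0.4203 0.2712 0.1798] yawx 8.0 tilt 0.58 q7 -2.2 w 0.0598 F [-0.8 -0.4 -0.4]
```

View pics/s27.png

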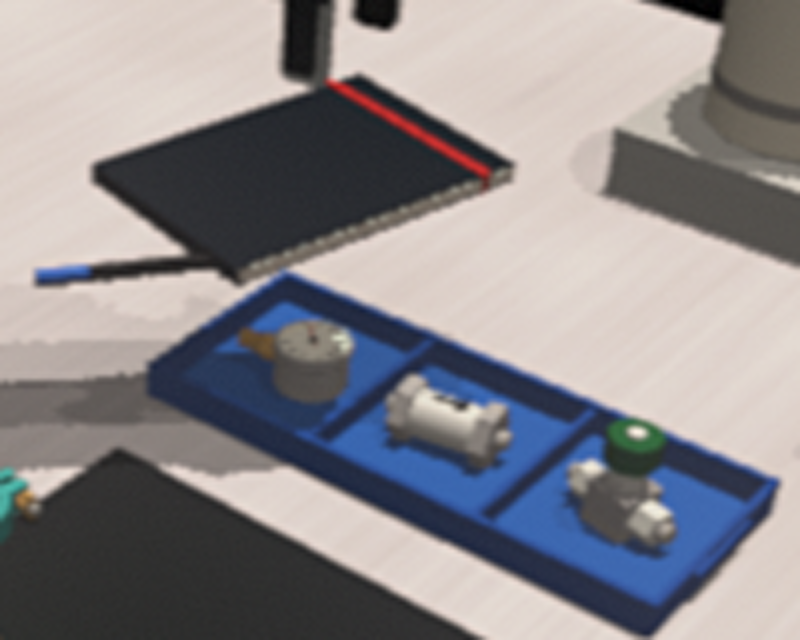

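View pics/t27.png

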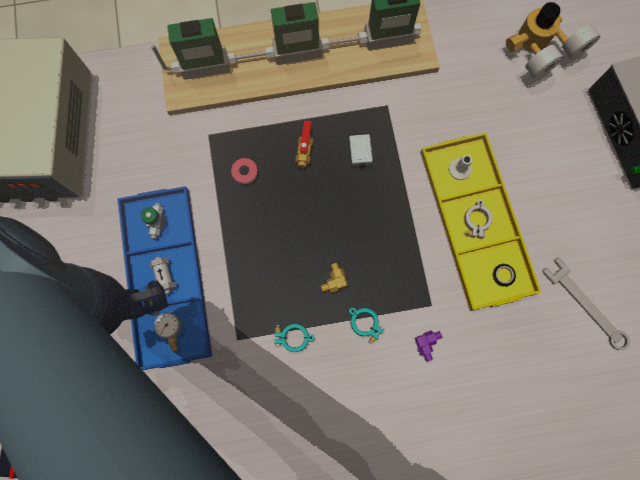

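Emit:
servo_tool:
  increments:
    - {"x":0,"y":0,"z":0,"ax":0,"ay":0,"az":0,"fingers":0.4}
    - {"x":0,"y":0,"z":0,"ax":0,"ay":0,"az":0,"fingers":0.4}
    - {"x":0,"y":0,"z":0,"ax":0,"ay":0,"az":0,"fingers":0.4}
    - {"x":0,"y":0,"z":0,"ax":0,"ay":0,"az":0,"fingers":0.4}

```text
time: 42.75
tool_pos: [0.4169, 0.2688, 0.1748]
tcp_rot: [3.134, 0.22, -0.001]
ft_force: [-0.2, 0.4, 0.4]
width: 0.0597
```

```bash
python3 - <<'E'
from h import *
c=read_camera("top");a=cv2.imread("pics/top0.png").astype(int);b=c["frame"][:,:,::-1].astype(int)
for n,(u,v) in dict(ring=(504,275),ball=(304,145),elbow=(335,279)).items():
    d=np.abs(a-b)[v-25:v+25,u-22:u+22].max(2); print(n,"changed px",(d>60).sum())
def fr(p,o,y):
    d=p-np.array(o); R=np.array([[np.cos(y),np.sin(y)],[-np.sin(y),np.cos(y)]]);return (R@d).round(4)
B=((.5008,.2676),.0157);Y=((.5043,-.2732),.075)
print("hose",fr(px2w(c,463,160,.052)[:2],*Y),"clamp",fr(px2w(c,478,218,.018)[:2],*Y))
print("needle",fr(px2w(c,150,215,.056)[:2],*B),"filter",fr(px2w(c,163,276,.018)[:2],*B),"gauge case",fr(px2w(c,168,325,.029)[:2],*B))
print(read_state()["ft_force"].round(1)); job_done()
E
```

```text
ring changed px 0
ball changed px 0
elbow changed px 0
hose [0.0963 0.0063] clamp [0.0004 0.0011]
needle [ 0.0942 -0.0023] filter [-0.0018 -0.0005] gauge case [-0.0848 -0.0012]
[-0.1 -0.4  0.3]
the job is handed in; nothing more can be done
```

All five fittings are in their trays and the job is handed in, at about 43 s of the 112 s allowed. I lowered each one until the wrist force showed it touching the floor, then opened the fingers and rose clear.

| Fitting | Tray | Compartment | Last check: distance from compartment centre (limits 30 mm along x, 40 mm along y) |
|---|---|---|---|
| Pressure gauge | Blue | Near | About 1 mm |
| In-line filter | Blue | Middle | About 2 mm |
| Needle valve | Blue | Far | About 3 mm |
| Flange clamp | Yellow | Middle | About 1 mm |
| Flanged hose barb | Yellow | Far | About 6 mm |

- **Upright and clear:** in the last pictures every fitting lies alone and the right way up, and the gripper is well clear of them.
- **Left alone:** the centring ring, ball valve and elbow show no changed pixels in the top view compared with the start.
- **What disagreed:** the two cameras differ by about 3 mm, which I split when choosing targets. The gauge gripped at 37.5 mm for a 41 mm case, more below nominal than the 1 to 2 mm of the other grips, but it lifted and sat level. My first two move calls were refused for missing keys and moved nothing.

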